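# Line up and clamp a row of ramekins on a serving board

### The arm

A 6-joint arm with a two-finger parallel gripper is mounted at the origin on a cart in front of the work surface, level with it; the furniture and walls round the work are solid. World frame = base frame: x ahead of the robot, y to its left, z up, the work surface at z = 0. Lengths are in mm, angles in rad, forces in N, time in s.
With the tool pointing down it reaches from about 350 to 775 mm from the base axis. Payload 7.3 kg.
Tool frame: the origin (TCP) lies on the centre line of the jaws, within the pads' length; the fingertips stand finger_overhang ahead of it and the grasp point (between the pads) lies 8 mm behind it (finger_overhang is the distance from the TCP to the fingertips, in mm); z points along the fingers, y is the line along which they close (so a half turn about z gives the same grasp; the last joint's range is limited). The gripper opens to 92 mm and grips with 3 to 60 N. Pads are 19 mm wide; open, the fingers measure 130 mm over their backs; the gripper's body (75 mm by 190 mm) begins 47 mm behind the grasp point.
Start: joints at [1.156, 0.342, 1.524, -0, 1.275, -0.146], TCP at [139.411, 506.17, 237.741] pointing down, gripper open.
Joint ranges: [-2.53, 2.53], [-0.77, 2.02], [0.04, 2.7], [-1, 4.14], [0.28, 2.66], [-3.11, 3.11]. Speed limits (rad/s): [2.57, 2.57, 3.14, 3.14, 3.14, 3.14].

### API

Orientations are given as [roll, pitch, yaw] about the fixed x, y, z axes, in that order (R = Rz(yaw) Ry(pitch) Rx(roll)).
In Python, from plant import get_obs, capture, close_job, finger_overhang gives the robot as it stands.
- The arm moves only by the shell command python3 -m inch 'ROWS'. ROWS is JSON, one flat list of numbers, 7 for each row, row after row: the turn, a rotation vector about the tool's x, y, z scaled (see below), then the shift along the tool's x, y, z scaled (see below), then the closure, from -1 (fully open) to 1 (shut). In form: [ax, ay, az, tx, ty, tz, gripper, ax, ay, az, tx, ty, tz, gripper, ...]. A call has 1 to 10 rows; each row shifts and turns the commanded pose from where the row before left it, along the tool's axes as they then stand; what a row does not reach is not made up. The controller multiplies each number of a shift by 0.8 m and each number of a turn by 1.5 rad. A row lasts 1/12 s, in which the tool goes at most 41.7 mm and 7.16 degrees, less where a joint would pass 70% of its speed; a pose out of reach is approached as far as the arm can. A call with a number of a shift or a turn outside -1 to 1 is refused whole. A call with a gripper value outside its range is refused whole. The fingers move at their own pace and stop on an object; the grip force is fixed at half the most. Time passes only in rows, so rows that do not move let the fingers close. It gives the time, the measured TCP pose, the force, the opening and the grip force at its end, in the units of the state.
- get_obs(): the state, without advancing time (a new reading comes with each control period).
- capture(name): name is "side" or "top"; returns a dict with "image" (480x640x3 uint8, red, green, blue), "mtx" (3x3 intrinsics, pixels), "pose" (4x4, takes a point from camera to world coordinates). Camera axes: x right, y up, looking along -z (the intrinsics and any distortion apply to the point x, -y, -z); pixel columns grow to the right and rows downward; lengths in mm; the calibration is good to about 2 mm. A picture is of the moment at which its call begins. There is no depth.
- close_job(): hands the job in; it is judged then, once.
The state is a dict: "time": time; "joint_positions": joint angles; "dq": joint speeds; "tau": joint torques, N m; "tool_pos": TCP position; "tcp_rot": TCP orientation; "contact_force": force on the tool from outside, world axes, zero at the start; "moment": the same for the moment, N m; "grip_width": finger opening in mm; "finger_force": force on a finger pad.
Only numpy, scipy, OpenCV 4.12 (cv2) and the standard library are available. Lean on these libraries where they do the work, as an engineer would, in place of code of your own. Each camera call takes 0.05 s, during which the arm holds its last target. There are 200 camera calls.

### The job

Take the straightedge from its slanted rest and, with it alone (keep the gripper off the ramekins), push the three ramekins straight back until their near rims stand in line along the dark stripe on the serving board; then lean the straightedge back in its rest and let go. After that slide the end stop along until the row is closed up snugly with no gaps, and only then flip the red cam lever over to its far side to clamp it. Keep the row on its line and the ramekins upright, and leave everything else where it stands.

Things in the scene. Friction and masses are not known exactly. Their poses are not given: they have to be found in the camera images.
- straightedge: Loose, 0.25 kg: flat aluminium blade 200 mm long, 92 high, 8 thick; along the middle of its top edge a dark wooden handle 90 long, 20 thick, 88 to 130 mm above the lower edge. Origin: middle of the lower edge; z up the blade to the handle, y along it, x through it. At the start it leans 0.61 rad (35 deg), handle toward the rest's -x (robot's) side: pinch the handle with a tool tilted alike.
- slanted_rest: Fixed wooden rest, 150 mm wide (y), 125 deep (x), origin on the counter under its centre. Its back plate leans 0.61 rad from vertical toward its own -x side (the robot's side) and supports the lower 75 mm of the straightedge; a 21 mm deep ledge with a 10 mm high lip carries the lower edge.
- rest_seat (a point): Where the middle of the straightedge's lower edge lies when it rests flush in the slanted rest (30 mm ahead of the rest's origin, 26 mm above the counter); axes as the rest's.
- ramekin_1: Loose cream stoneware ramekin, 61 mm across the rim (widest at the top), 37 mm high, 0.12 kg. Origin: centre of the underside. It is the first of the row, nearest the fixed stop, at the start about 85 mm along the board's y from row_line's origin.
- ramekin_2: The same, the middle one of the row, at the start about 10 mm along the board's y.
- ramekin_3: The same, the last of the row, nearest the sliding end stop, at the start about -65 mm along the board's y.
- serving_board: Fixed pale wooden board, 12 mm thick. Origin on the counter below the row line; +x away from the robot, y along the row. It spans x -125 to +65 mm, y -305 to +145 mm. A dark inlaid stripe 6 mm wide runs along y at x = -30.5 mm. A fixed wooden stop, 50 mm wide in x, 38 high, bounds the +y end of the row: its face is at y = +125 mm.
- row_line (a point): Point on the board's top (12 mm above the counter) over the board's origin, board axes. Ramekins in line have their centres at x = 0 of this frame, near rims on the stripe; the upright blade's middle plane is then at x = -34.5 mm. At the start the centres lie 20 to 60 mm short of it (-x).
- end_stop (a joint): Sliding end stop at the -y end of the row: m, 0 far from the row, grows toward the fixed stop (+y), range 0 to 0.12; starts at 0 to 0.025. Its wooden pad face (50 mm wide in x, 36 high) is at board y = -0.145 + value: the three ramekins are closed up at about 0.087. Friction 2 N, plus about 1 N for each ramekin pushed.
- end_stop_fin (a point): Middle of the top of the black grip fin on the end stop, 130 mm to the -y side of the pad face, 75 mm above the board's top; the fin is 36 mm wide in x, 14 mm thick in y and free for its upper 50 mm.
- cam_lever (a joint): Red cam lever on the end stop, rad: 0 open (leaning 0.65 from upright to the board's -x), 0.65 upright, 1.3 clamped (leaning 0.65 to +x). Hinge along y, 46 mm above the counter, at board x = 0, 90 mm to the +y side of the fin's centre. It lies at either side by its weight and falls over once pushed past upright.
- cam_lever_tip (a point): Tip of the red cam lever, 75 mm from its hinge; the lever is 15 mm wide (y) and 9 mm thick with a 22 mm wide, 13 mm thick cross bar at the tip. At the start it is about 106 mm above the counter.
- salt_cellar: Bystander: loose round terracotta-brown lidded pot, 66 mm across, 68 mm high, on the near side. Origin: centre of the underside.
- garlic: Bystander: loose garlic bulb, 50 mm across, 48 mm high. Origin: centre of the underside.
- spice_jar_1: Bystander: loose glass spice jar with dark cap, 41 mm across, 105 mm high, behind the board. Origin: centre of the underside.
- glass: Bystander: loose drinking glass, 76 mm across, 89 mm high, at the back. Origin: centre of the underside.
- bowl: Bystander: loose cream bowl, 130 mm across, 55 mm high, at the back. Origin: centre of the underside.
There are look-alikes about, which are no part of the job. Leave any blue look-alike of the ramekin_2 alone.

How it is judged (in metres and radians):
On the way, in this order (a step that is already met when the one before it is completed fails the run):
1. the straightedge is lifted clear of its rest in the gripper (distance between straightedge and rest_seat above 0.06 m and contact force between the fingers and straightedge above 1 N), for 0.2 s.
2. all three ramekins stand in line on the stripe (within 8 mm) (x of ramekin_1 in the frame of row_line between -0.008 and 0.008 m and x of ramekin_2 in the frame of row_line between -0.008 and 0.008 m and x of ramekin_3 in the frame of row_line between -0.008 and 0.008 m), for 0.2 s.
3. the straightedge leans in its rest again, released (distance between straightedge and rest_seat below 0.03 m and angle between straightedge's own z axis and vertical between 0.4 and 0.85 rad and contact force between the fingers and straightedge below 0.1 N and linear speed of straightedge below 0.03 m/s), for 0.2 s.
4. the end stop has closed the row up (gaps under about 8 mm in all) with the cam lever still open (value of joint end_stop above 0.079 m and value of joint cam_lever below 0.4 rad), for 0.2 s.
At the end, for the whole second after the job is handed in: Ramekins upright, at rest, centres within 11 mm of the row line and closed up (end stop at 0.079 m or more); cam lever at 1.15 rad or more; straightedge leaning released in its rest, within 30 mm of its seat and tilted 0.4 to 0.85 rad (all of step 3 and x of ramekin_1 in the frame of row_line between -0.011 and 0.011 m and x of ramekin_2 in the frame of row_line between -0.011 and 0.011 m and x of ramekin_3 in the frame of row_line between -0.011 and 0.011 m and value of joint end_stop above 0.079 m and value of joint cam_lever above 1.15 rad and linear speed of each of ramekin_1, ramekin_2, ramekin_3 below 0.02 m/s and angle between each of ramekin_1, ramekin_2, ramekin_3's own z axis and vertical below 0.1 rad); the robot touches nothing.
It fails at once if the robot touches a ramekin (contact force between any of the fingers, the arm and ramekin_1 above 0.5 N or contact force between any of the fingers, the arm and ramekin_2 above 0.5 N or contact force between any of the fingers, the arm and ramekin_3 above 0.5 N).
It fails at once if a ramekin tips over (angle between any of ramekin_1, ramekin_2, ramekin_3's own z axis and vertical above 0.5 rad).
It fails at once if a bystander is moved by more than 25 mm (distance of any of salt_cellar, garlic, spice_jar_1, glass, bowl from where it was at the start of the episode above 0.025 m).
It also fails if it takes over 67 s, if anything falls off the work surface, if the arm or the gripper's body presses on something with over 40 N, if the wrist force passes 120 N, or if a joint passes its speed limit or range.

## Working session

There is one attempt and no reset: what is moved stays moved. The work goes in short steps, Python scripts to look and compute and a shell command to move; the robot and the scene stay as the last step left them, time stands still between calls to the robot, and variables do not carry over. Pictures are saved under pics/ and viewed, at most 10 in all, crops included, and the job is handed in when it is done.

```bash
ls; mkdir -p pics
python3 - <<'E'
from plant import *
import plant,cv2
print(get_obs(), finger_overhang)
for n in("top","side"):
    c=capture(n); cv2.imwrite(f"pics/{n}0.png",c["image"][:,:,::-1]); print(n,c["mtx"].tolist(),c["pose"].round(4).tolist(),[k for k in c])
E
```

```text
pics
{'time': 0.0, 'joint_positions': array([ 1.15598703e+00,  3.42704729e-01,  1.52503821e+00, -7.91057970e-06,
        1.27540962e+00, -1.46012764e-01]), 'dq': array([ 0.00012254,  0.0004095 ,  0.00076957,  0.00093291, -0.00125235,
       -0.00020806]), 'tau': array([ 2.08888869e-04, -4.31239307e+01, -2.44217670e+01,  7.17663788e-02,
        5.56269858e-02, -1.25376000e-04]), 'tool_pos': array([139.24752109, 505.77733531, 237.04690307]), 'tcp_rot': array([-3.14004825e+00, -2.19473436e-04,  2.87279826e+00]), 'contact_force': array([ 0.08353313, -0.69949449, -0.22050914]), 'moment': array([-0.03456805,  0.01709068,  0.02512611]), 'finger_force': 0.0, 'grip_width': 91.47162884750799} 11.0
top [[488.1466671547075, 0.0, 313.1862389083105], [0.0, 488.1466671547075, 227.7179098417758], [0.0, 0.0, 1.0]] [[-0.0086, 0.9886, -0.1501, 375.218], [-0.9998, -0.0111, -0.0162, -6.7364], [-0.0177, 0.1499, 0.9885, 1123.6897], [0.0, 0.0, 0.0, 1.0]] ['image', 'mtx', 'pose']
side [[618.8436103166115, 0.0, 322.604479359892], [0.0, 618.8436103166115, 240.4400717380944], [0.0, 0.0, 1.0]] [[0.8895, 0.2635, -0.3734, 23.7151], [-0.4565, 0.5495, -0.6998, -966.5709], [0.0208, 0.7929, 0.609, 919.526], [0.0, 0.0, 0.0, 1.0]] ['image', 'mtx', 'pose']
```

View pics/top0.png

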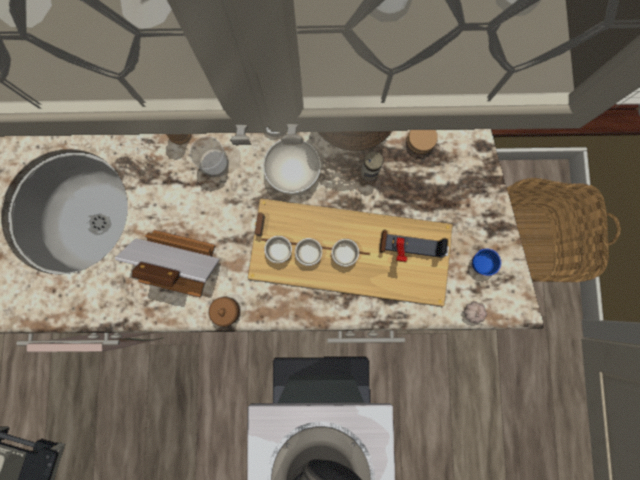

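View pics/side0.png

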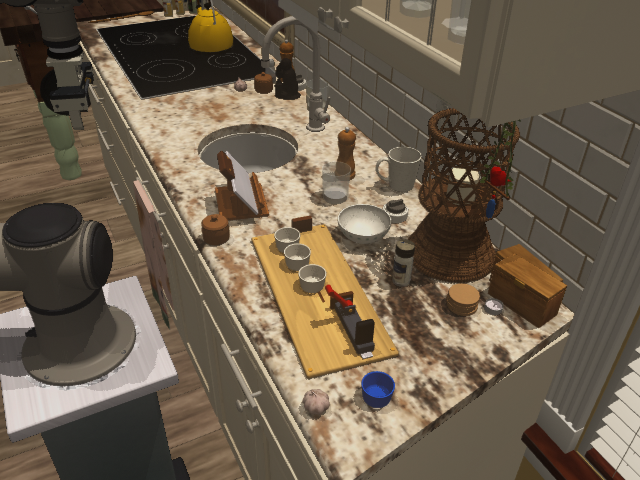

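The top view shows the rest and straightedge at about (170,265), with the handle at (155,273). The ramekins are at (278,250), (308,252) and (344,253), the fixed stop at (260,224), the red lever at (401,250) and the fin at (445,247). The salt cellar is at (224,312), the garlic at (474,312) and the blue look-alike at (487,262). The side view agrees: blade (243,180), handle (225,170), row (287,238) to (312,277), fin (365,333).

What could be mistaken for the target:
- **Handle (155,273):** the rest's wood (175,240) and (185,290), the salt cellar lid (224,312), and the pepper mill (180,138).
- **Ramekins:** the blue bowl (487,262) and the big bowl (292,165).

I choose the dark bar on the grey blade and the three cream cups on the board, and check them in one close crop.

```bash
cat > h.py <<'E'
import numpy as np, cv2
from plant import *
def ray(c,uv):
    uv=np.atleast_2d(np.asarray(uv,float)); K=c["mtx"];P=c["pose"]
    d=np.c_[(uv[:,0]-K[0,2])/K[0,0],-(uv[:,1]-K[1,2])/K[1,1],-np.ones(len(uv))]
    return P[:3,3],d@P[:3,:3].T
def onz(c,uv,z):
    o,d=ray(c,uv); return o+d*((z-o[2])/d[:,2:])
def proj(c,p):
    P=c["pose"];K=c["mtx"]; q=(np.atleast_2d(p)-P[:3,3])@P[:3,:3]
    return np.c_[K[0,2]+K[0,0]*q[:,0]/-q[:,2],K[1,2]-K[1,1]*q[:,1]/-q[:,2]]
def tri(c1,u1,c2,u2):
    o1,d1=ray(c1,u1);o2,d2=ray(c2,u2);d1=d1[0];d2=d2[0]
    s=np.linalg.lstsq(np.c_[d1,-d2],o2-o1,rcond=None)[0]
    a=o1+s[0]*d1;b=o2+s[1]*d2; return (a+b)/2,np.linalg.norm(a-b)
E
python3 - <<'E'
from h import *
import pickle
t=capture("top");s=capture("side");pickle.dump((t,s),open("c0.pkl","wb"))
T=t["image"];S=s["image"]
a=cv2.resize(T[190:330,110:460],None,fx=2.28,fy=2.28,interpolation=cv2.INTER_CUBIC)[:,:798]
b=cv2.resize(S[140:230,190:290],None,fx=3,fy=3,interpolation=cv2.INTER_CUBIC)
d=cv2.resize(S[220:370,250:400],None,fx=1.8,fy=1.8,interpolation=cv2.INTER_CUBIC)
o=np.zeros((600,800,3),np.uint8);o[:a.shape[0],:a.shape[1]]=a
y=a.shape[0]+2;o[y:y+270,:300]=b[:270];o[y:y+270,310:580]=d
cv2.imwrite("pics/crop1.png",o[:,:,::-1])
h=cv2.cvtColor(T,cv2.COLOR_RGB2HSV)
# board
m=cv2.inRange(h,(12,80,120),(28,255,255));m[:, :230]=0;m[:195]=0;m[320:]=0;m[:,470:]=0
cs,_=cv2.findContours(m,0,2);c=max(cs,key=cv2.contourArea);hull=cv2.convexHull(c)
print("board",cv2.approxPolyDP(hull,6,True)[:,0].tolist(), cv2.minAreaRect(hull))
q=cv2.approxPolyDP(hull,6,True)[:,0];print(onz(t,q,12).round(1).tolist())
for nm,(u,v) in dict(r1=(278,250),r2=(308,252),r3=(344,253)).items():
    m=cv2.inRange(h,(0,0,150),(180,60,255));mm=np.zeros_like(m);mm[v-18:v+19,u-17:u+18]=m[v-18:v+19,u-17:u+18]
    cs,_=cv2.findContours(mm,0,2);c=cv2.convexHull(max(cs,key=cv2.contourArea));e=cv2.minEnclosingCircle(c);bx=cv2.boundingRect(c)
    print(nm,e,bx,onz(t,e[0],49).round(1))
m=cv2.inRange(h,(0,180,100),(6,255,255));m[:,:380]=0;m[:,420:]=0;cs,_=cv2.findContours(m,0,2);c=max(cs,key=cv2.contourArea);print("red",cv2.boundingRect(c),cv2.contourArea(c))
E
```

```text
board [[259, 200], [451, 224], [460, 266], [443, 305], [249, 279]] ((356.13592529296875, 252.33673095703125), (209.5155487060547, 83.31980895996094), 7.765166282653809)
[[610.7, 137.2, 12.0], [549.0, -304.8, 12.0], [452.5, -320.2, 12.0], [365.7, -277.7, 12.0], [427.7, 158.4, 12.0]]
r1 ((277.5635681152344, 248.90042114257812), 13.765279769897461) (265, 236, 27, 27) [[491.8  90.3  49. ]]
r2 ((307.95843505859375, 251.26943969726562), 13.794999122619629) (295, 238, 27, 27) [[485.8  22.9  49. ]]
r3 ((344.77777099609375, 252.0), 13.814126968383789) (331, 239, 28, 27) [[483.3 -58.4  49. ]]
red (397, 238, 10, 23) 124.5
```

View pics/crop1.png

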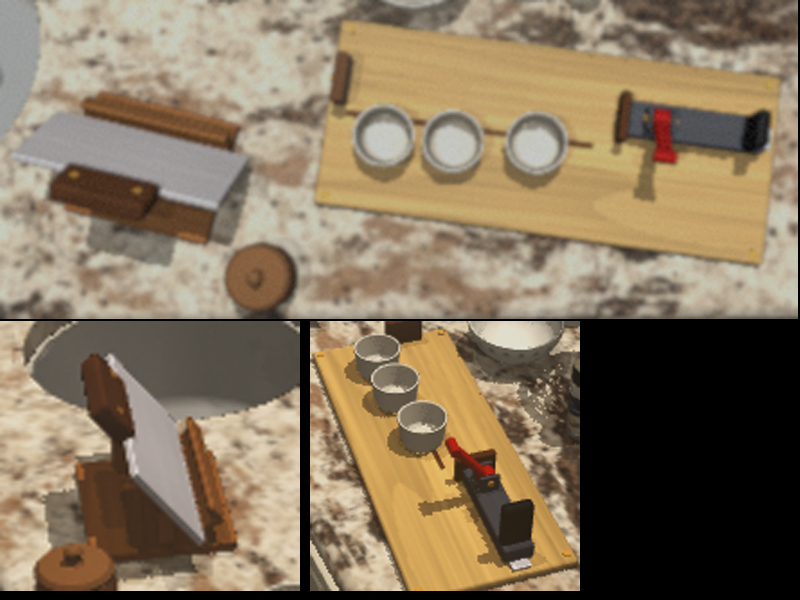

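The crop confirms the choice: a dark wooden bar with brass studs on the grey blade, and three cream cups on the board with the blue one off it. Blade corners in the top image are about (131,240), (218,258), (203,280) and (116,258). In the side image they are about (258,214), (232,177) and (227,151).

Run:
```python
from h import *
import pickle
t,s=pickle.load(open("c0.pkl","rb"));T=t["image"];S=s["image"]
h=cv2.cvtColor(T,cv2.COLOR_RGB2HSV)
# blade colour sample & contour
print("blade rgb",T[262,180],T[250,150],T[265,200])
g=T.astype(int);m=((g[:,:,2]-g[:,:,0]>4)&(g.max(2)>110)).astype(np.uint8)*255
m[:235]=0;m[285:]=0;m[:,:112]=0;m[:,225:]=0
m=cv2.morphologyEx(m,cv2.MORPH_OPEN,np.ones((3,3)))
cs,_=cv2.findContours(m,0,2);c=max(cs,key=cv2.contourArea);hu=cv2.convexHull(c)
q=cv2.approxPolyDP(hu,4,True)[:,0];print("blade poly",q.tolist(),cv2.boxPoints(cv2.minAreaRect(hu)).round(1).tolist())
man=np.array([(131,239.6),(218.3,258),(203.4,280),(116,258)])
L=onz(t,man[:2],28.3);U=onz(t,man[2:],103.7);print("lower",L.round(1).tolist(),np.linalg.norm(L[0]-L[1]),"upper",U.round(1).tolist(),np.linalg.norm(U[0]-U[1]))
dl=L[0]-L[1];du=U[1]-U[0];print("yaw",-np.arctan2(dl[0],dl[1]),-np.arctan2(du[0],du[1]))
print("mid lower",L.mean(0),"mid upper",U.mean(0),"horizontal",(L.mean(0)-U.mean(0))[:2],"expect",92*np.sin(.61))
for a,b,n in(((218.3,258),(258.3,214),"low right"),((203.4,280),(231.7,177),"up right"),((116,258),(226.7,151.3),"up left")):
    print(n,tri(t,a,s,b))
# handle top centre: dark brown in top
mb=((g[:,:,0]-g[:,:,2]>15)&(g.max(2)<110)).astype(np.uint8)*255
mb[:258]=0;mb[288:]=0;mb[:,:128]=0;mb[:,184:]=0
cs,_=cv2.findContours(mb,0,2);c=max(cs,key=cv2.contourArea);r=cv2.minAreaRect(c);print("handle",r,cv2.boxPoints(r).round(1).tolist())
# stripe: dark pixels on board
for u in list(range(294,297))+list(range(322,330,2))+list(range(360,370,2))+[267]:
    col=g[235:262,u].sum(1);v=235+col.argmin();w=np.clip(np.median(col)-col,0,None);w[abs(np.arange(27)-col.argmin())>2]=0
    v=235+(w*np.arange(27)).sum()/w.sum();print(u,round(v,1),onz(t,(u,v),12)[0,:2].round(1),end=" | ")
# fin top: darkest
mf=((g.max(2)<45)).astype(np.uint8)*255;mf[:232]=0;mf[262:]=0;mf[:,:430]=0;mf[:,455:]=0
cs,_=cv2.findContours(mf,0,2);c=max(cs,key=cv2.contourArea);r=cv2.minAreaRect(c);print("\nfin",r,onz(t,r[0],87))
# salt
print("salt",onz(t,(224,312),68))
```

```text
blade rgb [160 156 157] [157 154 154] [158 154 156]Traceback (most recent call last):
  File "<stdin>", line 10, in <module>
ValueError: max() iterable argument is empty
```

Run:
```python
from h import *
import pickle
t,s=pickle.load(open("c0.pkl","rb"));T=t["image"];g=T.astype(int)
man=np.array([(131,239.6),(218.3,258),(203.4,280),(116,258)])
L=onz(t,man[:2],28.3);U=onz(t,man[2:],103.7);print("lower",L.round(1).tolist(),np.linalg.norm(L[0]-L[1]),"upper",U.round(1).tolist(),np.linalg.norm(U[0]-U[1]))
dl=L[0]-L[1];du=U[1]-U[0];print("yaw",-np.arctan2(dl[0],dl[1]),-np.arctan2(du[0],du[1]))
print("mid lower",L.mean(0),"mid upper",U.mean(0),"horizontal",(L.mean(0)-U.mean(0))[:2],"expect",92*np.sin(.61))
for a,b,n in(((218.3,258),(258.3,214),"low right"),((203.4,280),(231.7,177),"up right"),((116,258),(226.7,151.3),"up left")):
    print(n,tri(t,a,s,b))
mb=((g[:,:,0]-g[:,:,2]>15)&(g.max(2)<110)).astype(np.uint8)*255
mb[:258]=0;mb[288:]=0;mb[:,:128]=0;mb[:,184:]=0
cs,_=cv2.findContours(mb,0,2);c=max(cs,key=cv2.contourArea);r=cv2.minAreaRect(c);print("handle",r,cv2.boxPoints(r).round(1).tolist())
for u in [265,295,325,360,364,367]:
    col=g[235:262,u].sum(1);k=col.argmin();w=np.clip(np.median(col)-col,0,None);w[abs(np.arange(27)-k)>2]=0
    v=235+(w*np.arange(27)).sum()/w.sum();print(u,round(v,1),onz(t,(u,v),12)[0,:2].round(1),end=" | ")
mf=((g.max(2)<45)).astype(np.uint8)*255;mf[:232]=0;mf[262:]=0;mf[:,:430]=0;mf[:,455:]=0
cs,_=cv2.findContours(mf,0,2);c=max(cs,key=cv2.contourArea);r=cv2.minAreaRect(c);print("\nfin",r,onz(t,r[0],87))
print("salt",onz(t,(224,312),68))
```

```text
lower [[518.8, 426.3, 28.3], [474.8, 226.0, 28.3]] 205.12180706793663 upper [[422.2, 240.3, 103.7], [470.1, 426.5, 103.7]] 192.3317311440118
yaw -0.2162377785387626 -0.2518251062771129
mid lower [496.7967172  326.17237965  28.3       ] mid upper [446.17050174 333.38638488 103.7       ] horizontal [50.62621546 -7.21400523] expect 52.70380632924428
low right (array([475.44438492, 226.28415125,  26.16961439]), np.float64(0.978030162927262))
up right (array([418.18687799, 230.46090727, 147.17014138]), np.float64(4.293345900487975))
up left (array([471.03860867, 426.31839071, 103.38265235]), np.float64(1.8741698923166166))
handle ((158.0525665283203, 276.1791687011719), (53.55066680908203, 20.614225387573242), 13.392496109008789) [[129.60000610351562, 280.0], [134.39999389648438, 260.0], [186.5, 272.3999938964844], [181.6999969482422, 292.3999938964844]]
265 239.6 [517.7 122.6] | 295 243.4 [508.   53.6] | 325 247.7 [497.5 -15.1] | 360 252.1 [486.4 -94.8] | 364 253.0 [ 484.4 -103.9] | 367 253.2 [ 483.7 -110.7] | 
fin ((440.5846862792969, 247.82310485839844), (9.798744201660156, 16.868722915649414), 7.125016689300537) [[ 486.32672454 -260.0931867    87.        ]]
salt [[355.30576546 202.93711952  68.        ]]
```

```bash
cat >> h.py <<'E'
from scipy.spatial.transform import Rotation as Ro
from scipy.linalg import logm,expm
SA=0.145; N=np.array([np.cos(SA),-np.sin(SA),0]); E=np.array([np.sin(SA),np.cos(SA),0])
n0,e0=525.1,79.6   # row_line origin
def bw(x,y,z): return N*(n0+x)+E*(e0+y)+np.array([0,0,z])
def wb(p): p=np.asarray(p);return np.array([N@p-n0,E@p-e0,p[2]])
def tool(yaw,tilt):  # blade axes -> tool rotation
    R=(Ro.from_euler('z',yaw)*Ro.from_euler('y',-tilt)).as_matrix(); return np.c_[R[:,1],R[:,0],-R[:,2]]
def cur():
    o=get_obs();T=np.eye(4);T[:3,:3]=Ro.from_euler('xyz',o["tcp_rot"]).as_matrix();T[:3,3]=o["tool_pos"];return T,o
def plan(R,p,T0=None):
    T,o=cur()
    if T0 is not None:T=T0
    G=np.eye(4);G[:3,:3]=R;G[:3,3]=p
    X=np.real(logm(np.linalg.inv(T)@G));w=np.array([X[2,1],X[0,2],X[1,0]]);v=X[:3,3]
    n=int(np.ceil(max(np.linalg.norm(w)/.122,np.linalg.norm(v)/41,1)))
    print("rows",n,"each",(w/1.5/n).round(4),(v/800/n).round(4),"| total mm",v.round(1),"rad",w.round(3))
    zs=[(T@np.real(expm(X*k)))[:3,3].round() for k in (.25,.5,.75)];print("path",zs)
    return G
def show():
    T,o=cur();print("t",round(o["time"],2),"tcp",o["tool_pos"].round(1),"board",wb(o["tool_pos"]).round(1),"F",o["contact_force"].round(1),"w",round(o["grip_width"],1),"ff",round(float(o["finger_force"]),1),"q",o["joint_positions"].round(2))
E
python3 - <<'E'
from h import *
import pickle
t,s=pickle.load(open("c0.pkl","rb"))
print("handle",onz(t,(158,276.2),121))
R=tool(-.236,.61);g=np.array([436.7,337.7,111.2])
G=plan(R,g-80*R[:,2]); plan(R,g,G)
E
```

```text
handle [[430.0759436  330.10570283 121.        ]]
rows 14 each [-0.0231 -0.0223  0.0708] [-0.0249  0.0109  0.0114] | total mm [-279.3  121.6  127.5] rad [-0.484 -0.467  1.486]
path [array([217., 504., 211.]), array([292., 474., 195.]), array([353., 420., 185.])]
rows 2 each [-0. -0.  0.] [-0.    0.    0.05] | total mm [-0.  0. 80.] rad [-0. -0.  0.]
path [array([403., 346., 160.]), array([414., 343., 144.]), array([426., 340., 128.])]
```

```bash
python3 -m inch '[-0.0231,-0.0223,0.0708,-0.0249,0.0109,0.0114,-1,-0.0231,-0.0223,0.0708,-0.0249,0.0109,0.0114,-1,-0.0231,-0.0223,0.0708,-0.0249,0.0109,0.0114,-1,-0.0231,-0.0223,0.0708,-0.0249,0.0109,0.0114,-1,-0.0231,-0.0223,0.0708,-0.0249,0.0109,0.0114,-1,-0.0231,-0.0223,0.0708,-0.0249,0.0109,0.0114,-1,-0.0231,-0.0223,0.0708,-0.0249,0.0109,0.0114,-1]' && python3 -m inch '[-0.0231,-0.0223,0.0708,-0.0249,0.0109,0.0114,-1,-0.0231,-0.0223,0.0708,-0.0249,0.0109,0.0114,-1,-0.0231,-0.0223,0.0708,-0.0249,0.0109,0.0114,-1,-0.0231,-0.0223,0.0708,-0.0249,0.0109,0.0114,-1,-0.0231,-0.0223,0.0708,-0.0249,0.0109,0.0114,-1,-0.0231,-0.0223,0.0708,-0.0249,0.0109,0.0114,-1,-0.0231,-0.0223,0.0708,-0.0249,0.0109,0.0114,-1,0,0,0,0,0,0,-1,0,0,0,0,0,0,-1]'
python3 - <<'E'
from h import *
show();R=tool(-.236,.61);g=np.array([436.,336.,111.2])
G=plan(R,g-80*R[:,2]);plan(R,g)
E
```

```text
time: 0.78
tool_pos: [293.7, 482.0, 191.9]
tcp_rot: [2.833, 0.124, 2.098]
contact_force: [-0.1, -0.2, 0.1]
grip_width: 92.1
finger_force: 0.0
time: 1.53
tool_pos: [399.1, 361.7, 173.3]
tcp_rot: [2.531, 0.001, 1.335]
contact_force: [0.2, 0.0, -0.4]
grip_width: 91.7
finger_force: 0.0
t 1.53 tcp [399.1 361.7 173.3] board [-182.4  336.   173.3] F [ 0.2  0.  -0.4] w 91.7 ff 0.0 q [ 0.89  0.37  1.86 -0.81  0.8   1.67]
rows 1 each [0.0001 0.0002 0.0005] [-0.0205 -0.0016 -0.0064] | total mm [-16.4  -1.3  -5.1] rad [0.    0.    0.001]
path [array([397., 358., 174.]), array([395., 354., 175.]), array([393., 350., 176.])]
rows 2 each [0.     0.0001 0.0003] [-0.0102 -0.0008  0.0468] | total mm [-16.4  -1.3  74.9] rad [0.    0.    0.001]
path [array([408., 355., 158.]), array([418., 349., 142.]), array([427., 342., 127.])]
```

```bash
python3 -m inch '[0,0,0,-0.0205,-0.0016,0.01,-1,0,0,0,0,0,0.028,-1,0,0,0,0,0,0.028,-1,0,0,0,0,0,0.0276,-1,0,0,0,0,0,0,-1,0,0,0,0,0,0,-1]'
python3 - <<'E'
from h import *
show();R=tool(-.236,.61);g=np.array([436.,336.,111.2]);plan(R,g)
c=capture("side");t=capture("top")
a=cv2.resize(c["image"][110:240,170:300],None,fx=4,fy=4,interpolation=cv2.INTER_CUBIC);b=cv2.resize(t["image"][220:320,100:240],None,fx=2,fy=2)
o=np.zeros((520,800,3),np.uint8);o[:,:520]=a;o[:200,520:]=b;cv2.imwrite("pics/g1.png",o[:,:,::-1])
E
```

```text
time: 2.03
tool_pos: [436.1, 336.5, 111.3]
tcp_rot: [2.531, 0.0, 1.335]
contact_force: [-0.6, -0.3, 0.1]
grip_width: 91.8
finger_force: 0.0
t 2.03 tcp [436.1 336.5 111.3] board [-142.2  316.4  111.3] F [-0.6 -0.3  0.1] w 91.8 ff 0.0 q [ 0.79  0.47  1.92 -0.97  0.64  1.8 ]
rows 1 each [0.0002 0.0001 0.0003] [-0.0007 -0.      0.0002] | total mm [-0.5 -0.   0.1] rad [0. 0. 0.]
path [array([436., 336., 111.]), array([436., 336., 111.]), array([436., 336., 111.])]
```

View pics/g1.png

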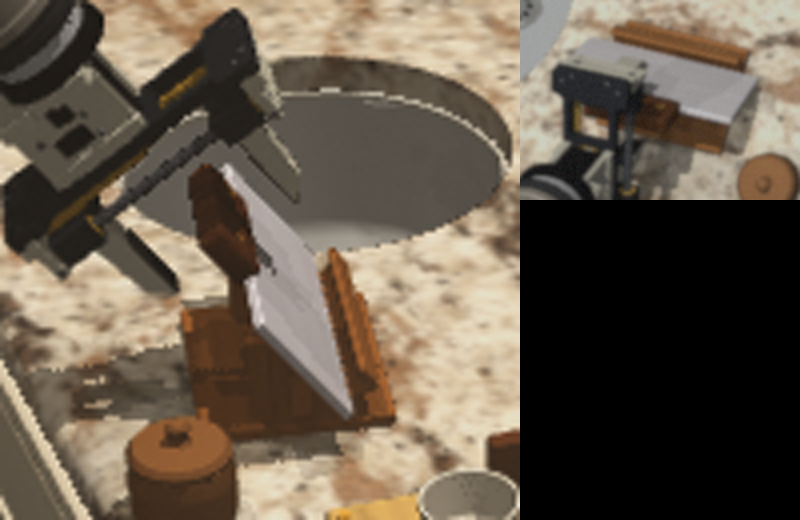

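The fingers straddle the handle at about (225,225) in the crop. The top crop shows them about 7 mm toward +y of the handle's middle, so I shift by that, close and lift.

```bash
python3 -m inch '[0,0,0,-0.0088,0,0,-1,0,0,0,0,0,0,1,0,0,0,0,0,0,1,0,0,0,0,0,0,1,0,0,0,0,0,0,1,0,0,0,0,0,0,1,0,0,0,0,0,0,1,0,0,0,0,0,0,1,0,0,0,0,0,0,1]'; python3 -c "
from h import *
show();print(cur()[1]['tcp_rot'])"
```

```text
time: 2.88
tool_pos: [434.5, 329.5, 111.7]
tcp_rot: [2.53, -0.001, 1.334]
contact_force: [0.4, -0.5, 0.3]
grip_width: 43.0
finger_force: 0.0
t 2.88 tcp [434.5 329.5 111.7] board [-142.8  309.2  111.7] F [ 0.4 -0.5  0.3] w 43.0 ff 0.0 q [ 0.78  0.47  1.94 -0.98  0.63  1.81]
[ 2.53032234e+00 -1.06825337e-03  1.33400135e+00]
```

```bash
python3 -m inch '[0,0,0,0,0,0,1,0,0,0,0,0,0,1,0,0,0,0,0,0,1,0,0,0,0,0,0,1,0,0,0,0,0,0,1,0,0,0,0,0,0,1,0,0,0,0,0,0,1]'; python3 -c "
from h import *
show();print(cur()[1]['tcp_rot'])"
```

```text
time: 3.47
tool_pos: [435.6, 329.3, 112.7]
tcp_rot: [2.528, -0.001, 1.333]
contact_force: [4.5, -3.2, 2.5]
grip_width: 19.9
finger_force: 29.9
t 3.47 tcp [435.6 329.3 112.7] board [-141.6  309.2  112.7] F [ 4.5 -3.2  2.5] w 19.9 ff 29.9 q [ 0.78  0.46  1.94 -0.98  0.63  1.81]
[ 2.52813999e+00 -1.49436657e-03  1.33323551e+00]
```

```bash
python3 -m inch '[0,0,0,0,0,-0.01,1,0,0,0,0,0,-0.03,1,0,0,0,0,0,-0.04,1,0,0,0,0,0,-0.04,1,0,0,0,0,0,-0.03,1,0,0,0,0,0,0,1]'
python3 - <<'E'
from h import *
show();R=tool(-SA,0);p=bw(-115,8,0);p[2]=215
G=plan(R,p);
p2=p.copy();p2[2]=12+5+106;plan(R,p2,G)
E
```

```text
time: 3.97
tool_pos: [366.5, 347.3, 213.3]
tcp_rot: [2.529, -0.007, 1.336]
contact_force: [0.3, 0.5, -2.4]
grip_width: 19.9
finger_force: 30.0
t 3.97 tcp [366.5 347.3 213.3] board [-212.6  317.   213.3] F [ 0.3  0.5 -2.4] w 19.9 ff 30.0 q [ 0.93  0.27  1.88 -0.76  0.87  1.63]
rows 8 each [ 0.0511  0.0017 -0.0074] [-0.0476  0.0169  0.0051] | total mm [-304.4  108.4   32.9] rad [ 0.613  0.021 -0.089]
path [array([376., 267., 220.]), array([389., 187., 223.]), array([403., 107., 221.])]
rows 3 each [0. 0. 0.] [0.     0.     0.0383] | total mm [ 0.  0. 92.] rad [0. 0. 0.]
path [array([418.,  27., 192.]), array([418.,  27., 169.]), array([418.,  27., 146.])]
```

```bash
python3 -m inch '[0.041,0.0014,-0.0059,-0.0381,0.0135,0.0041,1,0.041,0.0014,-0.0059,-0.0381,0.0135,0.0041,1,0.041,0.0014,-0.0059,-0.0381,0.0135,0.0041,1,0.041,0.0014,-0.0059,-0.0381,0.0135,0.0041,1,0.041,0.0014,-0.0059,-0.0381,0.0135,0.0041,1,0.041,0.0014,-0.0059,-0.0381,0.0135,0.0041,1,0.041,0.0014,-0.0059,-0.0381,0.0135,0.0041,1,0.041,0.0014,-0.0059,-0.0381,0.0135,0.0041,1,0.041,0.0014,-0.0059,-0.0381,0.0135,0.0041,1,0.041,0.0014,-0.0059,-0.0381,0.0135,0.0041,1]' && python3 -m inch '[0,0,0,0,0,0,1,0,0,0,0,0,0,1]'
python3 - <<'E'
from h import *
show();R=tool(-SA,0);p=bw(-115,8,0);p[2]=180
G=plan(R,p)
p[2]=12+5+106;plan(R,p)
c=capture("side");t=capture("top")
o=np.zeros((480,800,3),np.uint8);o[:,:480]=cv2.resize(c["image"][150:310,180:340],None,fx=3,fy=3,interpolation=cv2.INTER_CUBIC);o[:240,480:]=cv2.resize(t["image"][210:330,220:380],None,fx=2,fy=2);cv2.imwrite("pics/u1.png",o[:,:,::-1])
E
```

```text
time: 4.8
tool_pos: [415.3, 28.2, 216.0]
tcp_rot: [3.139, 0.007, 1.42]
contact_force: [1.7, 0.6, -1.3]
grip_width: 19.6
finger_force: 30.0
time: 4.97
tool_pos: [415.9, 28.2, 215.2]
tcp_rot: [3.138, 0.008, 1.415]
contact_force: [-0.6, 0.5, -1.8]
grip_width: 19.7
finger_force: 30.0
t 4.97 tcp [415.9  28.2 215.2] board [-117.6    8.4  215.2] F [-0.6  0.5 -1.8] w 19.7 ff 30.0 q [-0.11  0.17  1.83 -0.01  1.14  0.05]
rows 1 each [ 0.0025  0.0055 -0.007 ] [-0.0003  0.0032  0.044 ] | total mm [-0.2  2.5 35.2] rad [ 0.004  0.008 -0.01 ]
path [array([417.,  28., 206.]), array([417.,  28., 198.]), array([418.,  28., 189.])]
rows 3 each [ 0.0008  0.0018 -0.0023] [0.     0.001  0.0384] | total mm [ 0.   2.4 92.2] rad [ 0.004  0.008 -0.01 ]
path [array([417.,  28., 192.]), array([417.,  28., 169.]), array([418.,  28., 146.])]
```

View pics/u1.png

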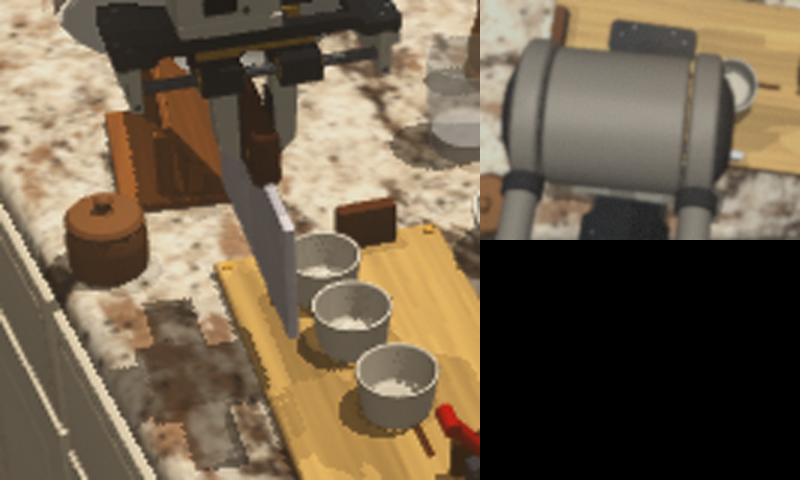

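The blade hangs upright from the handle. Its near lower corner is at side pixel (277,262), and the row is clear in front of it. I check that corner against the model before lowering.

Run:
```python
from h import *
c=capture("side")
for uv in ((276.7,261.7),(277,224),(277.5,228)):
    o,d=ray(c,uv);d=d[0];k=(n0-117.6-N@o)/(N@d);print(wb(o+k*d))
print(proj(c,bw(-117.6,-92,109)),proj(c,bw(-117.6,-92,201)))
```

```text
[-117.6        -77.1798745  107.4877405]
[-117.6         -88.82070538  211.44127706]
[-117.6         -91.76706471  203.87176619]
[[278.62931365 265.54395659]] [[277.56694707 229.25501983]]
```

```bash
python3 -m inch '[0.002,0.004,-0.006,-0.002,0.003,0.03,1,0,0,0,-0.003,0,0.03,1,0,0,0,0,0,0.03,1,0,0,0,0,0,0.02,1,0,0,0,0,0,0.005,1,0,0,0,0,0,0,1,0,0,0,0,0,0,1]'
python3 - <<'E'
from h import *
show();R=tool(-SA,0);plan(R,bw(-34.5,4,123))
E
```

```text
time: 5.7
tool_pos: [418.1, 26.6, 125.5]
tcp_rot: [3.137, 0.001, 1.432]
contact_force: [-0.1, -0.5, -2.2]
grip_width: 20.0
finger_force: 30.0
t 5.7 tcp [418.1  26.6 125.5] board [-115.2    7.1  125.5] F [-0.1 -0.5 -2.2] w 20.0 ff 30.0 q [-0.12  0.29  1.96 -0.    0.88  0.02]
rows 2 each [0.0015 0.0004 0.0019] [-0.0021  0.0505  0.0017] | total mm [-3.4 80.7  2.7] rad [0.004 0.001 0.006]
path [array([438.,  23., 125.]), array([458.,  19., 124.]), array([478.,  16., 124.])]
```

```bash
python3 -m inch '[0.003,0.001,0.004,-0.004,0.008,0.003,1,0,0,0,0,0.008,0,1,0,0,0,0,0.007,0,1,0,0,0,0,0.006,0,1,0,0,0,0,0.006,0,1,0,0,0,0,0.006,0,1,0,0,0,0,0.006,0,1,0,0,0,0,0.006,0,1,0,0,0,0,0.006,0,1,0,0,0,0,0.006,0,1]' && python3 -m inch '[0,0,0,0,0.006,0,1,0,0,0,0,0.006,0,1,0,0,0,0,0.006,0,1,0,0,0,0,0.006,0,1,0,0,0,0,0.004,0,1,0,0,0,0,0.003,0,1,0,0,0,0,0.002,0,1,0,0,0,0,0.001,0,1,0,0,0,0,0,0,1]'
python3 - <<'E'
from h import *
show();R=tool(-SA,0);plan(R,bw(-34.5,4,123))
c=capture("side");o=cv2.resize(c["image"][170:320,230:390],None,fx=4,fy=4,interpolation=cv2.INTER_CUBIC);cv2.imwrite("pics/p1.png",o[:,:,::-1])
E
```

```text
time: 6.53
tool_pos: [468.6, 15.2, 122.2]
tcp_rot: [-3.139, -0.0, 1.424]
contact_force: [-3.8, 0.3, -0.9]
grip_width: 19.8
finger_force: 30.0
time: 7.28
tool_pos: [495.9, 11.2, 122.4]
tcp_rot: [-3.141, -0.0, 1.424]
contact_force: [-2.4, 0.6, -2.7]
grip_width: 19.7
finger_force: 30.0
t 7.28 tcp [495.9  11.2 122.4] board [-36.    3.1 122.4] F [-2.4  0.6 -2.7] w 19.7 ff 30.0 q [-0.13  0.42  1.76  0.    0.96  0.01]
rows 1 each [-0.0005 -0.0002 -0.0012] [ 0.0011  0.0019 -0.0007] | total mm [ 0.9  1.5 -0.6] rad [-0.001 -0.    -0.002]
path [array([496.,  11., 123.]), array([497.,  11., 123.]), array([497.,  12., 123.])]
```

View pics/p1.png

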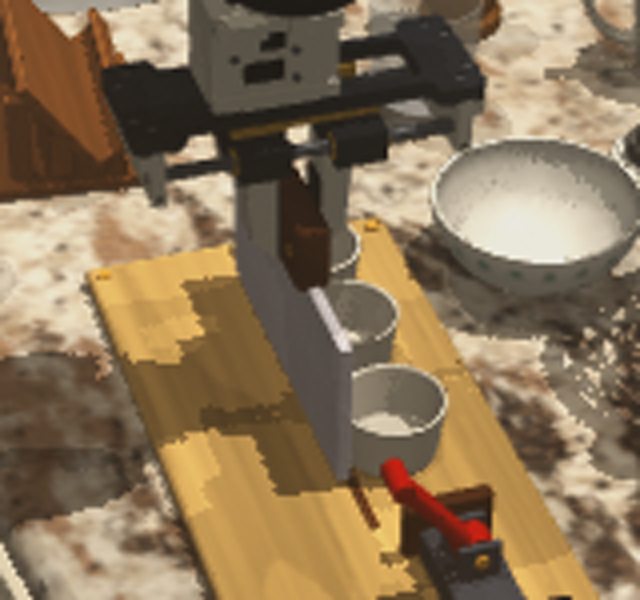

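The blade stands on the stripe with all three cups against it. In the side image, r3's rim runs from u=317 to 342 and is centred at about (329,267). r2's right rim edge is at (329.5,248).

Run:
```python
from h import *
c=capture("side")
a=np.linspace(0,6.28,73)
print("r3 centre",wb(onz(c,(329.2,267.3),49)[0]))
for x in(-6,-3,0,3):
  r=[]
  for y in(-67.5,13.3,81):
    q=proj(c,[bw(x+30.5*np.cos(k),y+30.5*np.sin(k),49) for k in a]); r.append((q[:,0].min().round(1),q[:,0].max().round(1),q[:,1].min().round(1),q[:,1].max().round(1)))
  print(x,r)
print("blade lower corner exp",proj(c,bw(-36,-90,17)),"seen",(230+345/4,170+480/4))
```

```text
r3 centre [  4.2098927  -61.21506201  49.        ]
-6 [(np.float64(311.7), np.float64(339.7), np.float64(261.1), np.float64(279.2)), (np.float64(300.7), np.float64(327.5), np.float64(239.9), np.float64(256.5)), (np.float64(292.1), np.float64(318.1), np.float64(223.4), np.float64(238.9))]
-3 [(np.float64(313.0), np.float64(341.0), np.float64(260.8), np.float64(278.9)), (np.float64(301.9), np.float64(328.8), np.float64(239.6), np.float64(256.2)), (np.float64(293.4), np.float64(319.3), np.float64(223.2), np.float64(238.7))]
0 [(np.float64(314.3), np.float64(342.3), np.float64(260.6), np.float64(278.7)), (np.float64(303.2), np.float64(330.0), np.float64(239.4), np.float64(256.0)), (np.float64(294.6), np.float64(320.5), np.float64(223.0), np.float64(238.4))]
3 [(np.float64(315.6), np.float64(343.6), np.float64(260.3), np.float64(278.4)), (np.float64(304.5), np.float64(331.3), np.float64(239.2), np.float64(255.7)), (np.float64(295.8), np.float64(321.7), np.float64(222.8), np.float64(238.2))]
blade lower corner exp [[315.68946872 290.36289824]] seen (316.25, 290.0)
```

All three centres read about x = -1 mm. I push 1.2 mm further, retreat gently, lift, and check from the top on the way back.

```bash
python3 -m inch '[0,0,0,0,0.001,0,1,0,0,0,0,0.0005,0,1,0,0,0,0,0,0,1,0,0,0,0,0,0,1,0,0,0,0,-0.004,0,1,0,0,0,0,-0.01,0,1,0,0,0,0,-0.02,0,1,0,0,0,0,-0.03,-0.01,1,0,0,0,0,-0.03,-0.02,1,0,0,0,0,-0.02,-0.04,1]' && python3 -m inch '[0,0,0,0,0,-0.04,1,0,0,0,0,0,-0.02,1,0,0,0,0,0,0,1]'
python3 - <<'E'
from h import *
show();R=Ro.from_euler('xyz',[2.5285,-.0015,1.334]).as_matrix();g=np.array([435.6,329.3,112.7])+3*R[:,1]
G=plan(R,g-90*R[:,2]);plan(R,g,G)
E
```

```text
time: 8.22
tool_pos: [402.6, 24.9, 176.5]
tcp_rot: [-3.133, -0.0, 1.424]
contact_force: [0.2, -0.2, -1.8]
grip_width: 19.8
finger_force: 30.0
time: 8.47
tool_pos: [408.7, 24.2, 230.4]
tcp_rot: [3.133, -0.0, 1.424]
contact_force: [1.2, -0.0, -2.7]
grip_width: 19.9
finger_force: 30.0
t 8.47 tcp [408.7  24.2 230.4] board [-124.2    3.4  230.4] F [ 1.2 -0.  -2.7] w 19.9 ff 30.0 q [-0.13  0.13  1.83  0.    1.17  0.02]
rows 8 each [-0.0503 -0.0023  0.0073] [ 0.048  -0.0142  0.0023] | total mm [307.2 -91.2  14.7] rad [-0.604 -0.027  0.087]
path [array([399., 104., 225.]), array([391., 183., 215.]), array([388., 262., 203.])]
rows 3 each [ 0. -0.  0.] [ 0.     -0.      0.0375] | total mm [ 0. -0. 90.] rad [ 0. -0.  0.]
path [array([400., 338., 170.]), array([413., 335., 151.]), array([425., 332., 133.])]
```

```bash
python3 -m inch '[-0.0403,-0.0018,0.0058,0.0384,-0.0114,0.0018,1,-0.0403,-0.0018,0.0058,0.0384,-0.0114,0.0018,1,-0.0403,-0.0018,0.0058,0.0384,-0.0114,0.0018,1,-0.0403,-0.0018,0.0058,0.0384,-0.0114,0.0018,1,-0.0403,-0.0018,0.0058,0.0384,-0.0114,0.0018,1,-0.0403,-0.0018,0.0058,0.0384,-0.0114,0.0018,1,-0.0403,-0.0018,0.0058,0.0384,-0.0114,0.0018,1,-0.0403,-0.0018,0.0058,0.0384,-0.0114,0.0018,1,-0.0403,-0.0018,0.0058,0.0384,-0.0114,0.0018,1,-0.0403,-0.0018,0.0058,0.0384,-0.0114,0.0018,1]' && python3 -m inch '[0,0,0,0,0,0,1,0,0,0,0,0,0,1,0,0,0,0,0,0,1]'
python3 - <<'E'
from h import *
show();R=Ro.from_euler('xyz',[2.5285,-.0015,1.334]).as_matrix();g=np.array([435.6,329.3,112.7])+3*R[:,1]
plan(R,g-90*R[:,2]);plan(R,g-10*R[:,2])
t=capture("top");T=t["image"];h=cv2.cvtColor(T,cv2.COLOR_RGB2HSV)
m=cv2.inRange(h,(0,0,150),(180,60,255))
for u,v in((277,234),(306,238),(343,243)):
    mm=np.zeros_like(m);mm[v-18:v+19,u-17:u+18]=m[v-18:v+19,u-17:u+18]
    cs,_=cv2.findContours(mm,0,2);e=cv2.minEnclosingCircle(cv2.convexHull(max(cs,key=cv2.contourArea)));print(e,wb(onz(t,e[0],49)[0]).round(1))
cv2.imwrite("pics/r1.png",cv2.resize(T[190:320,110:460],None,fx=2.2,fy=2.2,interpolation=cv2.INTER_CUBIC)[:,:,::-1])
E
```

```text
time: 9.3
tool_pos: [381.8, 333.9, 187.5]
tcp_rot: [2.552, 0.001, 1.337]
contact_force: [1.0, -1.7, -2.7]
grip_width: 19.7
finger_force: 30.0
time: 9.55
tool_pos: [382.1, 331.8, 187.4]
tcp_rot: [2.556, 0.005, 1.337]
contact_force: [0.6, 0.1, -1.5]
grip_width: 19.7
finger_force: 30.0
t 9.55 tcp [382.1 331.8 187.4] board [-194.9  303.9  187.4] F [ 0.6  0.1 -1.5] w 19.7 ff 30.0 q [ 0.86  0.3   1.91 -0.76  0.8   1.6 ]
rows 1 each [-0.0186  0.0026  0.0039] [0.0125 0.0038 0.0016] | total mm [10.   3.   1.3] rad [-0.028  0.004  0.006]
path [array([384., 334., 188.]), array([385., 336., 188.]), array([386., 339., 188.])]
rows 3 each [-0.0062  0.0009  0.0013] [0.0042 0.0017 0.0339] | total mm [10.2  4.1 81.3] rad [-0.028  0.004  0.006]
path [array([395., 331., 171.]), array([407., 331., 155.]), array([420., 331., 139.])]
((280.5816345214844, 226.70408630371094), 13.688222885131836) [-1.4 81.4 49. ]
((310.6803283691406, 231.0901641845703), 13.663939476013184) [-2.2 13.5 49. ]
((346.6480407714844, 235.78770446777344), 13.826277732849121) [ -2.  -67.1  49. ]
```

View pics/r1.png

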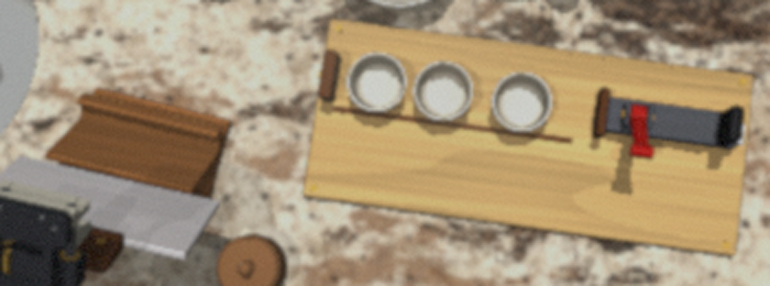

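The row is on the stripe: rim centres are at -1.4, -2.2 and -2.0 mm from the line. Next I lower the straightedge into the rest.

```bash
python3 -m inch '[-0.0186,0.0026,0.0039,0.0125,0.0038,0.0016,1,0,0,0,0,0,0.025,1,0,0,0,0,0,0.03,1,0,0,0,0,0,0.025,1,0,0,0,0,0,0.015,1,0,0,0,0,0,0.004,1,0,0,0,0,0,0,1,0,0,0,0,0,0,1]'
python3 - <<'E'
from h import *
show();R=Ro.from_euler('xyz',[2.5285,-.0015,1.334]).as_matrix();g=np.array([435.6,329.3,112.7])+3*R[:,1]
plan(R,g)
E
```

```text
time: 10.27
tool_pos: [433.4, 330.1, 125.4]
tcp_rot: [2.526, -0.005, 1.331]
contact_force: [-0.3, 0.5, -3.2]
grip_width: 20.0
finger_force: 30.0
t 10.27 tcp [433.4 330.1 125.4] board [-144.   309.7  125.4] F [-0.3  0.5 -3.2] w 20.0 ff 30.0 q [ 0.79  0.44  1.93 -0.95  0.65  1.77]
rows 1 each [ 0.0018 -0.0007 -0.0027] [-0.0004 -0.003   0.0147] | total mm [-0.3 -2.4 11.7] rad [ 0.003 -0.001 -0.004]
path [array([435., 330., 123.]), array([436., 329., 120.]), array([437., 329., 117.])]
```

```bash
python3 -m inch '[0,0,0,0,-0.0025,0.004,1,0,0,0,0,0,0.004,1,0,0,0,0,0,0.003,1,0,0,0,0,0,0.002,1,0,0,0,0,0,0,1]' && python3 -m inch '[0,0,0,0,0,0.002,1,0,0,0,0,0,0,1]'
python3 - <<'E'
from h import *
show();R=Ro.from_euler('xyz',[2.5285,-.0015,1.334]).as_matrix();g=np.array([435.6,329.3,112.7])
plan(R,g)
E
```

```text
time: 10.68
tool_pos: [437.3, 330.0, 114.9]
tcp_rot: [2.526, -0.004, 1.333]
contact_force: [0.5, 0.5, -3.2]
grip_width: 20.2
finger_force: 30.0
time: 10.85
tool_pos: [438.2, 330.8, 114.4]
tcp_rot: [2.526, -0.006, 1.334]
contact_force: [-3.4, 3.9, 2.1]
grip_width: 19.9
finger_force: 30.0
t 10.85 tcp [438.2 330.8 114.4] board [-139.3  311.1  114.4] F [-3.4  3.9  2.1] w 19.9 ff 30.0 q [ 0.78  0.46  1.93 -0.98  0.63  1.81]
rows 1 each [ 0.002  -0.0027 -0.0018] [-0.0026 -0.0034  0.0002] | total mm [-2.1 -2.7  0.1] rad [ 0.003 -0.004 -0.003]
path [array([438., 330., 114.]), array([437., 330., 114.]), array([436., 330., 113.])]
```

```bash
python3 -m inch '[0,0,0,0,-0.0025,0,1,0,0,0,0,0,0,1,0,0,0,0,0,0,-1,0,0,0,0,0,0,-1,0,0,0,0,0,0,-1,0,0,0,0,0,0,-1,0,0,0,0,0,0,-1,0,0,0,0,0,0,-1,0,0,0,0,0,0,-1,0,0,0,0,0,0,-1]'
python3 - <<'E'
from h import *
show()
c=capture("side");t=capture("top")
o=np.zeros((520,800,3),np.uint8);o[:,:520]=cv2.resize(c["image"][110:240,170:300],None,fx=4,fy=4,interpolation=cv2.INTER_CUBIC);o[:200,520:]=cv2.resize(t["image"][220:320,100:240],None,fx=2,fy=2);cv2.imwrite("pics/s1.png",o[:,:,::-1])
E
```

```text
time: 11.68
tool_pos: [436.5, 329.9, 112.5]
tcp_rot: [2.526, -0.004, 1.333]
contact_force: [-0.5, -0.3, 0.4]
grip_width: 68.2
finger_force: 0.0
t 11.68 tcp [436.5 329.9 112.5] board [-140.8  309.9  112.5] F [-0.5 -0.3  0.4] w 68.2 ff 0.0 q [ 0.78  0.47  1.94 -0.99  0.63  1.81]
```

View pics/s1.png

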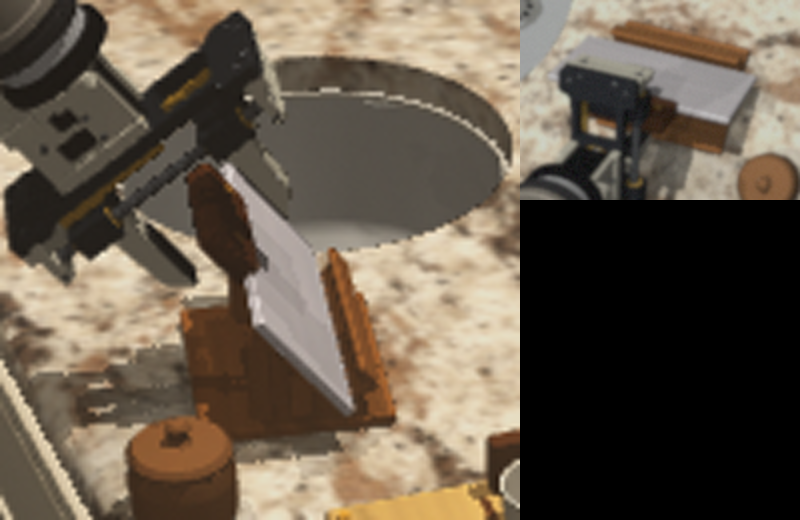

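The straightedge is seated as it was at the start, with the same pixels and the fingers free. I retract along the tool axis and plan the move to the fin.

```bash
python3 -m inch '[0,0,0,0,0,-0.02,-1,0,0,0,0,0,-0.04,-1,0,0,0,0,0,-0.04,-1,0,0,0,0,0,-0.04,-1,0,0,0,0,0,-0.02,-1,0,0,0,0,0,0,-1]'
cat >> h.py <<'E'
RF=np.c_[N,-E,[0,0,-1]]
E
python3 - <<'E'
from h import *
show();G=plan(RF,bw(0,-266,200));p=bw(0,-266,68);plan(RF,p,G)
t=capture("top");T=t["image"]
cv2.imwrite("pics/f1.png",np.hstack([cv2.resize(T[215:275,370:460],None,fx=5,fy=5,interpolation=cv2.INTER_CUBIC),cv2.resize(T[225:300,105:225],None,fx=2.5,fy=2.5)[:187].repeat(1,0) if 0 else np.zeros((300,10,3),np.uint8)])[:,:,::-1])
g=T.astype(int);m=((g.max(2)<60)).astype(np.uint8)*255;m[:232]=0;m[262:]=0;m[:,:430]=0;m[:,455:]=0
cs,_=cv2.findContours(m,0,2);c=max(cs,key=cv2.contourArea);print(cv2.minAreaRect(c))
print("expected fin top px",proj(t,[bw(x,-266+y,87) for x in(-18,18) for y in(-7,7)]).round(1).tolist())
E
```

```text
time: 12.28
tool_pos: [364.1, 348.7, 220.3]
tcp_rot: [2.524, -0.009, 1.335]
contact_force: [1.1, 0.8, 0.8]
grip_width: 92.0
finger_force: 0.0
t 12.28 tcp [364.1 348.7 220.3] board [-215.2  318.1  220.3] F [1.1 0.8 0.8] w 92.0 ff 0.0 q [ 0.94  0.26  1.88 -0.75  0.89  1.63]
rows 17 each [ 0.0193 -0.0182  0.0559] [-0.019   0.045   0.0142] | total mm [-258.4  611.4  192.8] rad [ 0.493 -0.463  1.426]
path [array([478., 225., 255.]), array([544.,  67., 261.]), array([ 549., -103.,  241.])]
rows 4 each [0. 0. 0.] [-0.     -0.      0.0412] | total mm [ -0.  -0. 132.] rad [0. 0. 0.]
path [array([ 493., -260.,  167.]), array([ 493., -260.,  134.]), array([ 493., -260.,  101.])]
((440.5, 247.5), (17.0, 11.0), 90.0)
expected fin top px [[443.0, 253.7], [436.4, 252.8], [444.7, 237.0], [438.1, 236.1]]
```

View pics/f1.png

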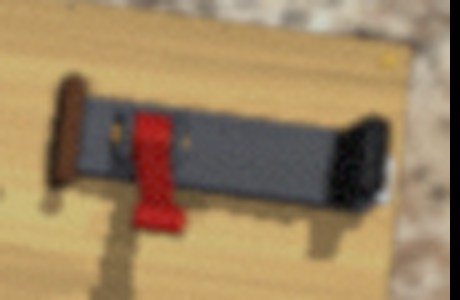

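The fin's top is centred at about (445,246.6), which is board y of about -275, so the end stop is near 0. I use a waypoint at smaller x to stay away from the back.

Run:
```python
from h import *
w=np.array([430,60,230.]);G=plan(RF,w);H=plan(RF,bw(-2,-274,200),G)
w=np.array([400,120,230.]);G=plan(RF,w);H=plan(RF,bw(-2,-274,200),G)
```

```text
rows 13 each [ 0.0253 -0.0236  0.0731] [-0.011   0.0287  0.0069] | total mm [-114.3  298.2   72.2] rad [ 0.494 -0.461  1.426]
path [array([419., 291., 240.]), array([451., 217., 249.]), array([455., 136., 244.])]
rows 9 each [0. 0. 0.] [0.0148 0.0439 0.0042] | total mm [106.3 315.9  30. ] rad [0. 0. 0.]
path [array([445., -22., 222.]), array([ 460., -104.,  215.]), array([ 475., -186.,  208.])]
rows 13 each [ 0.0253 -0.0236  0.0731] [-0.0101  0.0219  0.0049] | total mm [-104.8  227.5   50.6] rad [ 0.494 -0.461  1.426]
path [array([404., 301., 236.]), array([425., 242., 243.]), array([424., 178., 240.])]
rows 10 each [0. 0. 0.] [0.0181 0.0464 0.0038] | total mm [144.6 370.9  30. ] rad [0. 0. 0.]
path [array([422.,  23., 222.]), array([445., -74., 215.]), array([ 467., -171.,  208.])]
```

```bash
python3 -m inch '[0.0253,-0.0236,0.0731,-0.011,0.0287,0.0069,-1,0.0253,-0.0236,0.0731,-0.011,0.0287,0.0069,-1,0.0253,-0.0236,0.0731,-0.011,0.0287,0.0069,-1,0.0253,-0.0236,0.0731,-0.011,0.0287,0.0069,-1,0.0253,-0.0236,0.0731,-0.011,0.0287,0.0069,-1,0.0253,-0.0236,0.0731,-0.011,0.0287,0.0069,-1,0.0253,-0.0236,0.0731,-0.011,0.0287,0.0069,-1]' && python3 -m inch '[0.0253,-0.0236,0.0731,-0.011,0.0287,0.0069,-1,0.0253,-0.0236,0.0731,-0.011,0.0287,0.0069,-1,0.0253,-0.0236,0.0731,-0.011,0.0287,0.0069,-1,0.0253,-0.0236,0.0731,-0.011,0.0287,0.0069,-1,0.0253,-0.0236,0.0731,-0.011,0.0287,0.0069,-1,0.0253,-0.0236,0.0731,-0.011,0.0287,0.0069,-1,0,0,0,0,0,0,-1]'
python3 - <<'E'
from h import *
show();H=plan(RF,bw(-2,-274,200));plan(RF,bw(-2,-274,68),H)
E
```

```text
time: 12.92
tool_pos: [461.8, 207.7, 250.9]
tcp_rot: [2.861, -0.118, 0.528]
contact_force: [0.9, -0.5, 0.6]
grip_width: 91.9
finger_force: 0.0
time: 13.5
tool_pos: [444.3, 57.9, 234.4]
tcp_rot: [3.137, 0.007, -0.158]
contact_force: [0.8, -0.6, -0.2]
grip_width: 91.7
finger_force: 0.0
t 13.5 tcp [444.3  57.9 234.4] board [-93.8  41.9 234.4] F [ 0.8 -0.6 -0.2] w 91.7 ff 0.0 q [-0.04  0.21  1.72 -0.    1.22  1.69]
rows 9 each [ 0.0003  0.0006 -0.001 ] [0.0131 0.0438 0.0048] | total mm [ 94.  315.3  34.8] rad [ 0.005  0.007 -0.013]
path [array([455., -24., 226.]), array([ 466., -105.,  217.]), array([ 478., -187.,  209.])]
rows 4 each [0. 0. 0.] [0.     0.     0.0412] | total mm [  0.   0. 132.] rad [0. 0. 0.]
path [array([ 490., -268.,  167.]), array([ 490., -268.,  134.]), array([ 490., -268.,  101.])]
```

```bash
python3 -m inch '[0.0003,0.0006,-0.001,0.0131,0.0438,0.0048,-1,0.0003,0.0006,-0.001,0.0131,0.0438,0.0048,-1,0.0003,0.0006,-0.001,0.0131,0.0438,0.0048,-1,0.0003,0.0006,-0.001,0.0131,0.0438,0.0048,-1,0.0003,0.0006,-0.001,0.0131,0.0438,0.0048,-1,0.0003,0.0006,-0.001,0.0131,0.0438,0.0048,-1,0.0003,0.0006,-0.001,0.0131,0.0438,0.0048,-1,0.0003,0.0006,-0.001,0.0131,0.0438,0.0048,-1,0.0003,0.0006,-0.001,0.0131,0.0438,0.0048,-1,0,0,0,0,0,0,-1]'
python3 - <<'E'
from h import *
show();H=plan(RF,bw(-2,-275,200));plan(RF,bw(-2,-275,120),H)
c=capture("side");cv2.imwrite("pics/fin2.png",cv2.resize(c["image"][200:380,260:420],None,fx=3.3,fy=3.3,interpolation=cv2.INTER_CUBIC)[:,:,::-1])
print(proj(c,[bw(0,-275,87),bw(0,-262,87)]))
E
```

```text
time: 14.33
tool_pos: [494.6, -268.7, 200.2]
tcp_rot: [3.14, -0.005, -0.137]
contact_force: [-1.9, 0.3, -0.0]
grip_width: 91.9
finger_force: 0.0
t 14.33 tcp [ 494.6 -268.7  200.2] board [   3.1 -274.   200.2] F [-1.9  0.3 -0. ] w 91.9 ff 0.0 q [-0.63  0.44  1.48  0.    1.22  1.07]
rows 1 each [ 0.0009 -0.0031  0.0054] [-0.0064  0.0012  0.0002] | total mm [-5.1  0.9  0.2] rad [ 0.001 -0.005  0.008]
path [array([ 493., -269.,  200.]), array([ 492., -269.,  200.]), array([ 491., -269.,  200.])]
rows 2 each [0. 0. 0.] [ 0.   -0.    0.05] | total mm [ 0. -0. 80.] rad [0. 0. 0.]
path [array([ 489., -269.,  180.]), array([ 489., -269.,  160.]), array([ 489., -269.,  140.])]
[[365.10288488 321.78837288]
 [362.54859676 317.15047574]]
```

View pics/fin2.png

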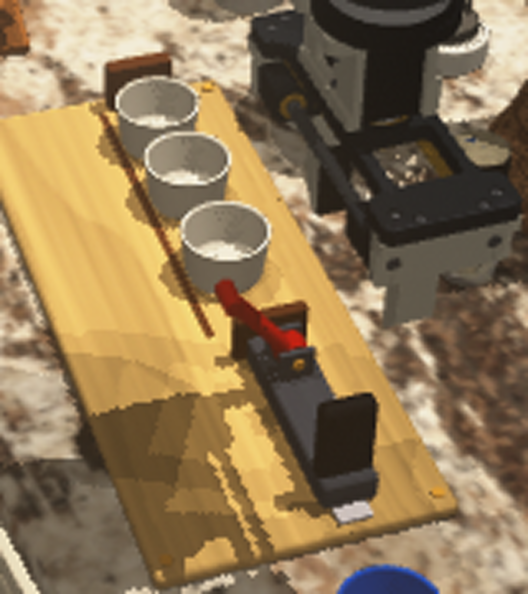

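The fin's top is at side pixel (365,321), which matches the prediction for y = -275, x = 0. I descend and pinch.

```bash
python3 -m inch '[0.0009,-0.0031,0.0054,-0.0064,0.0012,0,-1,0,0,0,0,0,0.04,-1,0,0,0,0,0,0.04,-1,0,0,0,0,0,0.04,-1,0,0,0,0,0,0.03,-1,0,0,0,0,0,0.014,-1,0,0,0,0,0,0,-1,0,0,0,0,0,0,-1]'; python3 -c "
from h import *
show()"
```

```text
time: 15.05
tool_pos: [489.7, -261.2, 71.6]
tcp_rot: [-3.139, -0.0, -0.139]
contact_force: [-0.2, 0.2, 0.0]
grip_width: 91.7
finger_force: 0.0
t 15.05 tcp [ 489.7 -261.2   71.6] board [  -2.8 -267.4   71.6] F [-0.2  0.2  0. ] w 91.7 ff 0.0 q [-0.63  0.58  1.65  0.    0.92  1.08]
```

```bash
python3 -m inch '[0,0,0,0,0.0095,0.003,-1,0,0,0,0,0,0,0,0,0,0,0,0,0,1,0,0,0,0,0,0,1,0,0,0,0,0,0,1,0,0,0,0,0,0,1,0,0,0,0,0,0,1,0,0,0,0,0,0,1,0,0,0,0,0,0,1,0,0,0,0,0,0,1]' && python3 -m inch '[0,0,0,0,0,0,1,0,0,0,0,0,0,1,0,0,0,0,0,0,1,0,0,0,0,0,0,1]'; python3 -c "
from h import *
show()"
```

```text
time: 15.88
tool_pos: [489.0, -270.0, 69.4]
tcp_rot: [-3.14, -0.002, -0.14]
contact_force: [0.1, -1.3, 0.0]
grip_width: 36.8
finger_force: 0.0
time: 16.22
tool_pos: [489.0, -270.0, 69.4]
tcp_rot: [-3.139, -0.002, -0.141]
contact_force: [-0.0, 1.3, 0.8]
grip_width: 14.3
finger_force: 30.0
t 16.22 tcp [ 489.  -270.    69.4] board [  -2.2 -276.1   69.4] F [-0.   1.3  0.8] w 14.3 ff 30.0 q [-0.64  0.59  1.64  0.    0.92  1.07]
```

```bash
python3 -m inch '[0,0,0,0,-0.003,0,1,0,0,0,0,-0.006,0,1,0,0,0,0,-0.008,0,1,0,0,0,0,-0.008,0,1,0,0,0,0,-0.008,0,1,0,0,0,0,-0.008,0,1,0,0,0,0,-0.008,0,1,0,0,0,0,-0.008,0,1,0,0,0,0,-0.006,0,1,0,0,0,0,-0.006,0,1]' && python3 -m inch '[0,0,0,0,-0.004,0,1,0,0,0,0,-0.004,0,1,0,0,0,0,-0.004,0,1,0,0,0,0,0,0,1,0,0,0,0,0,0,1]'
python3 - <<'E'
from h import *
show();plan(RF,bw(-2.2,-276.1+82,69.4))
E
```

```text
time: 17.05
tool_pos: [497.1, -215.0, 69.4]
tcp_rot: [-3.14, -0.003, -0.14]
contact_force: [3.0, -4.4, -6.4]
grip_width: 13.8
finger_force: 30.0
time: 17.47
tool_pos: [498.6, -205.2, 69.4]
tcp_rot: [-3.139, -0.003, -0.14]
contact_force: [4.9, -1.0, -6.2]
grip_width: 13.9
finger_force: 30.0
t 17.47 tcp [ 498.6 -205.2   69.4] board [  -2.1 -210.6   69.4] F [ 4.9 -1.  -6.2] w 13.9 ff 30.0 q [-0.53  0.56  1.7   0.    0.89  1.17]
rows 1 each [-0.0018 -0.0019  0.0032] [-0.     -0.0206  0.    ] | total mm [ -0.  -16.5   0. ] rad [-0.003 -0.003  0.005]
path [array([ 499., -201.,   69.]), array([ 500., -197.,   69.]), array([ 500., -193.,   69.])]
```

Moved 65.5 mm so far. I continue slowly, watching the y force for closure.

```bash
python3 -m inch '[0,0,0,0,-0.004,0,1,0,0,0,0,-0.004,0,1,0,0,0,0,-0.004,0,1,0,0,0,0,-0.004,0,1,0,0,0,0,0,0,1]' && python3 -m inch '[0,0,0,0,-0.002,0,1,0,0,0,0,-0.002,0,1,0,0,0,0,-0.002,0,1]' && python3 -m inch '[0,0,0,0,-0.002,0,1,0,0,0,0,-0.002,0,1,0,0,0,0,0,0,1]'
python3 - <<'E'
from h import *
show()
c=capture("side");cv2.imwrite("pics/e1.png",cv2.resize(c["image"][200:360,250:410],None,fx=3.6,fy=3.6,interpolation=cv2.INTER_CUBIC)[:,:,::-1])
E
```

```text
time: 17.88
tool_pos: [500.4, -192.9, 69.4]
tcp_rot: [-3.14, -0.003, -0.14]
contact_force: [5.3, -2.2, -6.5]
grip_width: 13.5
finger_force: 30.0
time: 18.13
tool_pos: [501.0, -188.9, 69.5]
tcp_rot: [-3.14, -0.003, -0.14]
contact_force: [3.8, -5.1, -7.8]
grip_width: 14.0
finger_force: 30.0
time: 18.38
tool_pos: [501.5, -185.5, 69.4]
tcp_rot: [-3.14, -0.003, -0.14]
contact_force: [6.0, -4.2, -8.0]
grip_width: 14.0
finger_force: 30.0
t 18.38 tcp [ 501.5 -185.5   69.4] board [  -2.1 -190.7   69.4] F [ 6.  -4.2 -8. ] w 14.0 ff 30.0 q [-0.5   0.55  1.71  0.    0.88  1.21]
```

```bash
python3 -m inch '[0,0,0,0,-0.0015,0,1,0,0,0,0,0,0,1]'; python3 -m inch '[0,0,0,0,-0.0015,0,1,0,0,0,0,0,0,1]'; python3 -c "
from h import *
show()
t=capture('top');T=t['image'];cv2.imwrite('pics/e2.png',cv2.resize(T[190:300,240:400],None,fx=5,fy=5,interpolation=cv2.INTER_CUBIC)[:,:,::-1])"
```

```text
time: 18.6
tool_pos: [501.6, -184.4, 69.4]
tcp_rot: [-3.14, -0.003, -0.14]
contact_force: [4.2, -4.5, -8.0]
grip_width: 14.1
finger_force: 30.0
time: 18.77
tool_pos: [501.8, -183.2, 69.4]
tcp_rot: [-3.14, -0.003, -0.14]
contact_force: [4.5, -4.5, -6.8]
grip_width: 13.9
finger_force: 30.0
t 18.77 tcp [ 501.8 -183.2   69.4] board [  -2.1 -188.4   69.4] F [ 4.5 -4.5 -6.8] w 13.9 ff 30.0 q [-0.49  0.55  1.71  0.    0.88  1.21]
```

The picture allowance is spent, so from here I measure by mask only.

```bash
cat > cups.py <<'E'
from h import *
def cups():
    t=capture("top");h=cv2.cvtColor(t["image"],cv2.COLOR_RGB2HSV)
    m=cv2.inRange(h,(0,0,150),(180,60,255));k=np.zeros_like(m)
    b=np.array([proj(t,bw(x,y,49))[0] for x,y in((-45,122),(45,122),(45,-135),(-45,-135))]).astype(np.int32)
    cv2.fillPoly(k,[b],255);m&=k
    m=cv2.morphologyEx(m,cv2.MORPH_OPEN,np.ones((2,2)))
    cs,_=cv2.findContours(m,0,2)
    for c in cs:
        if cv2.contourArea(c)>60:
            bx=cv2.boundingRect(c);e=cv2.minEnclosingCircle(c);print(bx,round(e[1],1),wb(onz(t,e[0],49)[0]).round(1))
    return t,m
if __name__=="__main__":
    show();t,m=cups()
    # column profile of cup mask
    cc=cv2.HoughCircles(cv2.GaussianBlur(cv2.resize(t["image"][200:270,240:400],None,fx=4,fy=4)[:,:,1],(5,5),1),cv2.HOUGH_GRADIENT,1,70,param1=80,param2=18,minRadius=46,maxRadius=62)
    if cc is not None:
        for x,y,r in cc[0]: print("hough",round(r/4,1),wb(onz(t,(240+x/4,200+y/4),49)[0]).round(1))
E
python3 cups.py
```

```text
t 18.82 tcp [ 501.8 -183.2   69.4] board [  -2.1 -188.4   69.4] F [ 4.8 -5.1 -7.1] w 14.1 ff 30.0 q [-0.5   0.55  1.71  0.    0.88  1.21]
(318, 228, 23, 20) 11.3 [-11.5 -28.9  49. ]
(294, 225, 25, 19) 13.0 [-11.8  21.8  49. ]
(264, 222, 29, 19) 14.6 [-7.3 86.3 49. ]
hough 12.0 [-3.  30.9 49. ]
hough 12.8 [-5.  92.6 49. ]
hough 13.2 [ -4.4 -29.9  49. ]
```

```bash
python3 -m inch '[0,0,0,0,-0.0015,0,1,0,0,0,0,0,0,1]'; python3 -m inch '[0,0,0,0,-0.0015,0,1,0,0,0,0,0,0,1]';python3 -c "
from h import *
show()"
```

```text
time: 19.03
tool_pos: [502.0, -182.1, 69.4]
tcp_rot: [-3.14, -0.003, -0.14]
contact_force: [5.2, -4.5, -7.4]
grip_width: 14.1
finger_force: 30.0
time: 19.2
tool_pos: [502.2, -180.9, 69.4]
tcp_rot: [-3.14, -0.003, -0.14]
contact_force: [5.2, -6.3, -7.5]
grip_width: 13.9
finger_force: 30.0
t 19.2 tcp [ 502.2 -180.9   69.4] board [  -2.1 -186.1   69.4] F [ 5.2 -6.3 -7.5] w 13.9 ff 30.0 q [-0.49  0.55  1.71  0.    0.88  1.22]
```

```bash
python3 - <<'E'
from h import *
import pickle
t0,s0=pickle.load(open("c0.pkl","rb"))
for c in(s0,capture("side")):
    h=cv2.cvtColor(c["image"],cv2.COLOR_RGB2HSV);m=cv2.inRange(h,(0,170,90),(7,255,255))|cv2.inRange(h,(174,170,90),(180,255,255));m[:200]=0;m[380:]=0;m[:,:250]=0;m[:,420:]=0
    cs,_=cv2.findContours(m,0,2);k=max(cs,key=cv2.contourArea);x=k[k[:,0,0].argmin(),0];y=k[k[:,0,1].argmin(),0]
    M=cv2.moments(k);g=(M['m10']/M['m00'],M['m01']/M['m00']);print(cv2.contourArea(k),g,wb(onz(c,g,75)[0]).round(1),"tip",x,wb(onz(c,x,104)[0]).round(1),y,wb(onz(c,y,106)[0]).round(1))
E
python3 cups.py
```

```text
95.5 (338.34031413612564, 295.8952879581152) [ -18.8 -180.    75. ] tip [326 286] [ -44.  -174.9  104. ] [327 285] [ -41.9 -174.8  106. ]
26.5 (314.62893081761, 261.3081761006289) [-30. -62.  75.] tip [312 258] [-43.2 -83.4 104. ] [312 258] [-44.  -85.7 106. ]
t 19.25 tcp [ 502.2 -180.9   69.4] board [  -2.1 -186.1   69.4] F [ 3.9 -4.7 -7.8] w 13.7 ff 30.0 q [-0.49  0.55  1.71  0.    0.88  1.22]
(317, 228, 23, 19) 11.4 [-13.1 -27.4  49. ]
(293, 225, 25, 19) 13.2 [-11.4  23.9  49. ]
(265, 222, 27, 19) 14.1 [-10.6  85.9  49. ]
hough 13.1 [-5.4 95.4 49. ]
hough 12.8 [-3.6 31.4 49. ]
hough 11.7 [ -0.4 -26.   49. ]
```

```bash
python3 -m inch '[0,0,0,0,-0.001,0,1,0,0,0,0,0,0,1]'; python3 -m inch '[0,0,0,0,-0.001,0,1,0,0,0,0,0,0,1]';python3 -m inch '[0,0,0,0,-0.001,0,1,0,0,0,0,0,0,1]';python3 -c "
from h import *
show()"
```

```text
time: 19.47
tool_pos: [502.2, -180.5, 69.5]
tcp_rot: [-3.141, -0.003, -0.14]
contact_force: [4.5, -6.7, -8.3]
grip_width: 13.6
finger_force: 30.0
time: 19.63
tool_pos: [502.3, -180.2, 69.5]
tcp_rot: [-3.142, -0.003, -0.14]
contact_force: [4.4, -9.2, -8.2]
grip_width: 14.0
finger_force: 30.0
time: 19.8
tool_pos: [502.4, -179.9, 69.5]
tcp_rot: [3.141, -0.003, -0.14]
contact_force: [2.8, -11.9, -8.7]
grip_width: 13.9
finger_force: 30.0
t 19.8 tcp [ 502.4 -179.9   69.5] board [  -2.  -185.    69.5] F [  2.8 -11.9  -8.7] w 13.9 ff 30.0 q [-0.49  0.55  1.71  0.    0.88  1.22]
```

Contact force rose while the motion stalled, so the row is closed. I relax slightly, release and rise.

```bash
python3 -m inch '[0,0,0,0,0.0012,0,1,0,0,0,0,0.0005,0,1,0,0,0,0,0,0,1,0,0,0,0,0,0,-1,0,0,0,0,0,0,-1,0,0,0,0,0,0,-1,0,0,0,0,0,0,-1,0,0,0,0,0,0,-1,0,0,0,0,0,0,-1,0,0,0,0,0,0,-1]' && python3 -m inch '[0,0,0,0,0,-0.02,-1,0,0,0,0,0,-0.04,-1,0,0,0,0,0,-0.04,-1,0,0,0,0,0,-0.04,-1,0,0,0,0,0,0,-1]'
python3 - <<'E'
from h import *
show();G=plan(RF,bw(-85,-95,175));plan(RF,bw(-85,-95,96),G)
E
```

```text
time: 20.63
tool_pos: [501.7, -179.4, 69.7]
tcp_rot: [-3.139, -0.002, -0.14]
contact_force: [0.7, -0.5, -0.1]
grip_width: 55.9
finger_force: 0.0
time: 21.05
tool_pos: [504.3, -181.1, 187.9]
tcp_rot: [3.14, -0.013, -0.14]
contact_force: [0.6, -0.4, 0.9]
grip_width: 89.0
finger_force: 0.0
t 21.05 tcp [ 504.3 -181.1  187.9] board [ 1.000e-01 -1.859e+02  1.879e+02] F [ 0.6 -0.4  0.9] w 89.0 ff 0.0 q [-0.49  0.4   1.58  0.    1.15  1.22]
rows 4 each [ 0.0003 -0.0021  0.0008] [-0.0265 -0.0285  0.0038] | total mm [-84.9 -91.2  12.3] rad [ 0.002 -0.013  0.005]
path [array([ 487., -156.,  185.]), array([ 469., -130.,  181.]), array([ 451., -104.,  178.])]
rows 2 each [0. 0. 0.] [0.     0.     0.0494] | total mm [ 0.  0. 79.] rad [0. 0. 0.]
path [array([433., -79., 155.]), array([433., -79., 136.]), array([433., -79., 116.])]
```

```bash
python3 cups.py
python3 - <<'E'
from h import *
import pickle
t0,s0=pickle.load(open("c0.pkl","rb"));r=[]
for c in(s0,capture("side")):
    g=c["image"].astype(int);m=(g.max(2)<40).astype(np.uint8)*255;m[:240]=0;m[370:]=0;m[:,:300]=0;m[:,400:]=0
    cs,_=cv2.findContours(m,0,2)
    for k in sorted(cs,key=cv2.contourArea)[-2:]: print(cv2.boundingRect(k),cv2.contourArea(k))
    h=cv2.cvtColor(c["image"],cv2.COLOR_RGB2HSV);m=cv2.inRange(h,(0,170,80),(8,255,255))|cv2.inRange(h,(174,170,80),(180,255,255));m[:200]=0;m[380:]=0;m[:,:250]=0;m[:,420:]=0
    k=max(cv2.findContours(m,0,2)[0],key=cv2.contourArea);x=k[k[:,0,0].argmin(),0];print("red",cv2.boundingRect(k),cv2.contourArea(k),wb(onz(c,x,104)[0]).round(1))
E
```

```text
t 21.05 tcp [ 504.3 -181.1  187.9] board [ 1.000e-01 -1.859e+02  1.879e+02] F [ 0.6 -0.4  0.9] w 89.0 ff 0.0 q [-0.49  0.4   1.58  0.    1.15  1.22]
(317, 227, 23, 21) 11.5 [-12.3 -27.3  49. ]
(291, 225, 27, 19) 14.1 [-9.6 27.5 49. ]
(264, 220, 32, 21) 17.2 [-3.5 83.5 49. ]
hough 13.1 [-5.4 95.4 49. ]
hough 12.9 [-4.7 35.2 49. ]
hough 13.0 [ -2.3 -28.5  49. ]
(396, 247, 4, 9) 16.0
(366, 324, 8, 10) 31.5
red (326, 285, 27, 21) 131.0 [ -44.  -174.9  104. ]
(396, 247, 4, 9) 15.0
(352, 240, 39, 8) 71.0
red (312, 258, 26, 21) 127.0 [-43.2 -83.4 104. ]
```

Before moving to the lever, the cups read as closed up (spacing about 61 mm). The lever is still open: its tip is at x = -43 and it moved 91.5 mm in y.

```bash
python3 -m inch '[0.0003,-0.0021,0.0008,-0.0265,-0.0285,0.0038,1,0.0003,-0.0021,0.0008,-0.0265,-0.0285,0.0038,1,0.0003,-0.0021,0.0008,-0.0265,-0.0285,0.0038,1,0.0003,-0.0021,0.0008,-0.0265,-0.0285,0.0038,1,0,0,0,0,0,0,1,0,0,0,0,0,0,1,0,0,0,0,0,0,1,0,0,0,0,0,0,1]' && python3 -m inch '[0,0,0,0,0,0,1,0,0,0,0,0,0,1,0,0,0,0,0,0,1,0,0,0,0,0,0,1]'
python3 - <<'E'
from h import *
show();G=plan(RF,bw(-85,-95,96))
E
python3 cups.py
```

```text
time: 21.82
tool_pos: [431.1, -78.2, 169.6]
tcp_rot: [-3.138, 0.011, -0.146]
contact_force: [0.6, 0.2, -0.0]
grip_width: 43.2
finger_force: 0.0
time: 22.15
tool_pos: [430.6, -77.7, 169.8]
tcp_rot: [-3.138, 0.011, -0.145]
contact_force: [0.5, 0.2, -0.6]
grip_width: 16.6
finger_force: 0.0
t 22.15 tcp [430.6 -77.7 169.8] board [-87.8 -94.3 169.8] F [ 0.5  0.2 -0.6] w 16.6 ff 0.0 q [-0.36  0.26  1.85  0.    1.04  1.36]
rows 2 each [-0.0013  0.0035 -0.0002] [0.002  0.0005 0.0461] | total mm [ 3.2  0.9 73.8] rad [-0.004  0.011 -0.   ]
path [array([431., -78., 151.]), array([432., -78., 133.]), array([433., -79., 114.])]
t 22.15 tcp [430.6 -77.7 169.8] board [-87.8 -94.3 169.8] F [ 0.5  0.2 -0.6] w 16.6 ff 0.0 q [-0.36  0.26  1.85  0.    1.04  1.36]
(351, 239, 26, 18) 13.6 [ -23.  -109.5   49. ]
(320, 228, 11, 15) 8.2 [ -5.6 -19.1  49. ]
(292, 225, 26, 19) 13.9 [-10.5  26.2  49. ]
(267, 222, 24, 19) 12.1 [-9.6 83.6 49. ]
hough 12.8 [-5.8 94.2 49. ]
hough 11.8 [-2.9 34.3 49. ]
hough 12.2 [ -1.5 -26.1  49. ]
```

```bash
python3 -m inch '[-0.0013,0.0035,0,0.002,0.001,0.02,1,-0.0013,0.0035,0,0,0,0.03,1,0,0,0,0,0,0.03,1,0,0,0,0,0,0.012,1,0,0,0,0,0,0,1,0,0,0,0,0,0,1]'
python3 - <<'E'
from h import *
show();plan(RF,bw(12,-95,96))
E
```

```text
time: 22.7
tool_pos: [431.6, -78.3, 96.2]
tcp_rot: [-3.141, 0.001, -0.145]
contact_force: [0.9, -0.6, -0.1]
grip_width: 0.5
finger_force: 0.0
t 22.7 tcp [431.6 -78.3  96.2] board [-86.7 -94.7  96.2] F [ 0.9 -0.6 -0.1] w 0.5 ff 0.0 q [-0.35  0.37  1.94 -0.    0.83  1.36]
rows 3 each [-0.      0.0002 -0.    ] [0.0411 0.0001 0.0001] | total mm [98.7  0.3  0.2] rad [-0.     0.001 -0.   ]
path [array([456., -82.,  96.]), array([480., -86.,  96.]), array([505., -89.,  96.])]
```

```bash
python3 -m inch '[0,0,0,0.012,0,0,1,0,0,0,0.012,0,0,1,0,0,0,0.012,0,0,1,0,0,0,0.01,0,0,1,0,0,0,0.01,0,0,1,0,0,0,0.01,0,0,1,0,0,0,0.01,0,0,1,0,0,0,0.01,0,0,1,0,0,0,0.01,0,0,1,0,0,0,0.007,0,0,1]' && python3 -m inch '[0,0,0,0.006,0,0,1,0,0,0,0.006,0,0,1,0,0,0,0.005,0,0,1,0,0,0,0,0,0,1,0,0,0,0,0,0,1]'
python3 - <<'E'
from h import *
show();c=capture("side")
h=cv2.cvtColor(c["image"],cv2.COLOR_RGB2HSV);m=cv2.inRange(h,(0,170,80),(8,255,255))|cv2.inRange(h,(174,170,80),(180,255,255));m[:200]=0;m[380:]=0;m[:,:250]=0;m[:,420:]=0
for k in cv2.findContours(m,0,2)[0]: print("red",cv2.boundingRect(k),cv2.contourArea(k))
print("tip exp",proj(c,[bw(45.4,-95,106),bw(0,-95,46)]))
E
```

```text
time: 23.53
tool_pos: [514.2, -90.4, 96.3]
tcp_rot: [3.141, -0.0, -0.145]
contact_force: [0.0, -0.4, -0.5]
grip_width: 0.5
finger_force: 0.0
time: 23.95
tool_pos: [526.6, -92.1, 96.2]
tcp_rot: [3.142, 0.0, -0.145]
contact_force: [0.3, 1.0, 0.4]
grip_width: 0.6
finger_force: 0.0
t 23.95 tcp [526.6 -92.1  96.2] board [  9.3 -94.7  96.2] F [0.3 1.  0.4] w 0.6 ff 0.0 q [-0.32  0.51  1.68 -0.    0.94  1.4 ]
red (328, 275, 3, 5) 4.0
red (333, 266, 14, 12) 26.0
tip exp [[353.67460831 252.64830701]
 [332.52228025 278.41122143]]
```

```bash
python3 -m inch '[0,0,0,-0.02,0,0,1,0,0,0,-0.04,0,0,1,0,0,0,-0.04,0,0,1,0,0,0,-0.03,0,-0.04,1,0,0,0,-0.03,0,-0.045,1,0,0,0,0,0.03,-0.045,1,0,0,0,0,0.04,-0.04,1,0,0,0,0,0.045,0,1,0,0,0,0,0.045,0,1,0,0,0,0,0.045,0,1]' && python3 -m inch '[0,0,0,0,0.045,0,1,0,0,0,0,0.03,0,1,0,0,0,0,0,0,1]'
python3 - <<'E'
from h import *
import pickle
from cups import cups
show();c=capture("side")
h=cv2.cvtColor(c["image"],cv2.COLOR_RGB2HSV);m=cv2.inRange(h,(0,170,80),(8,255,255))|cv2.inRange(h,(174,170,80),(180,255,255));m[:200]=0;m[380:]=0;m[:,:250]=0;m[:,420:]=0
for k in cv2.findContours(m,0,2)[0]: print("red",cv2.boundingRect(k),cv2.contourArea(k),k[k[:,0,0].argmax(),0])
t,m=cups()
cc=cv2.HoughCircles(cv2.GaussianBlur(cv2.resize(t["image"][200:270,240:400],None,fx=4,fy=4)[:,:,1],(5,5),1),cv2.HOUGH_GRADIENT,1,70,param1=80,param2=18,minRadius=46,maxRadius=62)
for x,y,r in cc[0]: print("hough",round(r/4,1),wb(onz(t,(240+x/4,200+y/4),49)[0]).round(1))
t0,s0=pickle.load(open("c0.pkl","rb"))
for a,b,n,(u0,u1,v0,v1) in((s0,c,"straightedge side",(210,290,140,225)),(s0,c,"salt",(195,235,205,250)),(s0,c,"garlic",(295,335,380,425)),(s0,c,"bowl/glass",(315,400,150,250)),(s0,c,"jar",(385,420,230,295))):
    print(n,np.abs(a["image"][v0:v1,u0:u1].astype(int)-b["image"][v0:v1,u0:u1]).mean().round(1))
E
```

```text
time: 24.83
tool_pos: [377.0, -234.0, 228.1]
tcp_rot: [3.14, -0.002, -0.144]
contact_force: [0.8, -0.3, 0.3]
grip_width: 0.6
finger_force: 0.0
time: 25.08
tool_pos: [368.0, -296.0, 227.0]
tcp_rot: [3.14, -0.0, -0.149]
contact_force: [0.3, -0.4, 1.1]
grip_width: 0.3
finger_force: 0.0
t 25.08 tcp [ 368. -296.  227.] board [-118.2 -319.3  227. ] F [ 0.3 -0.4  1.1] w 0.3 ff 0.0 q [-0.84  0.25  1.68 -0.    1.21  0.88]
red (342, 250, 14, 20) 98.0 [355 258]
(317, 227, 23, 21) 11.5 [-12.3 -27.3  49. ]
(264, 222, 54, 22) 26.7 [-11.3  57.3  49. ]
hough 13.0 [-4.7 35.2 49. ]
hough 13.2 [-6.  95.9 49. ]
hough 12.9 [ -2.3 -28.5  49. ]
straightedge side 21.6
salt 16.7
garlic 9.8
bowl/glass 39.8
jar 12.9
```

The lever is across: its tip is at side pixel (355,252) against (354,253) expected for the clamped position. I move the arm well aside for an unshadowed check of the cups, straightedge and bystanders.

```bash
python3 -m inch '[0,0,0,-0.0365,0.0356,-0.005,1,0,0,0,-0.0365,0.0356,-0.005,1,0,0,0,-0.0365,0.0356,-0.005,1,0,0,0,-0.0365,0.0356,-0.005,1,0,0,0,-0.0365,0.0356,-0.005,1,0,0,0,-0.0365,0.0356,-0.005,1,0,0,0,0,0,0,1,0,0,0,0,0,0,1]'
python3 - <<'E'
from h import *
import pickle
show();c=capture("side");t=capture("top");pickle.dump((t,c),open("c9.pkl","wb"))
h=cv2.cvtColor(t["image"],cv2.COLOR_RGB2HSV);m=cv2.inRange(h,(0,0,150),(180,60,255))
cc=cv2.HoughCircles(cv2.GaussianBlur(cv2.resize(t["image"][200:270,240:400],None,fx=4,fy=4)[:,:,1],(5,5),1),cv2.HOUGH_GRADIENT,1,70,param1=80,param2=18,minRadius=46,maxRadius=62)
for x,y,r in cc[0]: print("hough",round(r/4,1),wb(onz(t,(240+x/4,200+y/4),49)[0]).round(1))
b=proj(t,[bw(x,y,49) for x,y in((-40,124),(40,124),(40,-57),(-40,-57))]).astype(np.int32);k=np.zeros_like(m);cv2.fillPoly(k,[b],255)
q=max(cv2.findContours(m&k,0,2)[0],key=cv2.contourArea);print("row blob",cv2.boundingRect(q),b.tolist())
p=np.array([wb(v) for v in onz(t,q[:,0],49)]);
for y0 in(94.5,33.5,-27.5):
    s=p[abs(p[:,1]-y0)<8];print(y0,"near/far rim x",s[:,0].min().round(1),s[:,0].max().round(1))
t0,s0=pickle.load(open("c0.pkl","rb"))
for n,(u0,u1,v0,v1) in dict(straight=(215,285,145,225),salt=(198,235,208,250),garlic=(298,335,383,422),bowl=(335,395,203,245),glass=(318,352,160,205),jar=(388,418,232,290)).items():
    A=cv2.GaussianBlur(s0["image"][v0:v1,u0:u1],(3,3),0);B=c["image"][v0-8:v1+8,u0-8:u1+8]
    r=cv2.matchTemplate(B,A,cv2.TM_CCOEFF_NORMED);_,mx,_,l=cv2.minMaxLoc(r);print(n,"shift px",l[0]-8,l[1]-8,"score",round(mx,3))
E
```

```text
time: 25.85
tool_pos: [170.2, -435.6, 251.2]
tcp_rot: [-3.141, -0.0, -0.148]
contact_force: [0.7, 0.2, -0.4]
grip_width: 0.3
finger_force: 0.0
t 25.85 tcp [ 170.2 -435.6  251.2] board [-293.7 -486.   251.2] F [ 0.7  0.2 -0.4] w 0.3 ff 0.0 q [-1.36  0.23  1.65  0.    1.27  0.36]
hough 13.1 [-5.9 94.7 49. ]
hough 12.8 [-3.6 31.4 49. ]
hough 12.8 [ -2.4 -24.   49. ]
row blob (262, 214, 78, 32) [[259, 241], [264, 206], [344, 216], [339, 252]]
94.5 near/far rim x -31.6 26.6
33.5 near/far rim x 25.6 27.6
-27.5 near/far rim x -29.1 27.7
straight shift px 8 -2 score 0.565
salt shift px 3 3 score 0.486
garlic shift px 0 0 score 0.957
bowl shift px 0 0 score 0.981
glass shift px 0 0 score 0.985
jar shift px 0 0 score 0.979
```

Run:
```python
from h import *
import pickle
t,c=pickle.load(open("c9.pkl","rb"));t0,s0=pickle.load(open("c0.pkl","rb"))
print("arm in side view",proj(c,[(170,-435,251),(170,-435,450),(85,-220,550),(0,0,350)]).round().tolist())
for n,(u0,u1,v0,v1) in dict(straight=(112,225,230,298),salt=(206,242,295,326),handle=(130,185,258,292)).items():
    A=cv2.GaussianBlur(t0["image"][v0:v1,u0:u1],(3,3),0);B=t["image"][v0-8:v1+8,u0-8:u1+8]
    r=cv2.matchTemplate(B,A,cv2.TM_CCOEFF_NORMED);_,mx,_,l=cv2.minMaxLoc(r);print(n,l[0]-8,l[1]-8,round(mx,3))
```

```text
arm in side view [[229.0, 388.0], [216.0, 277.0], [86.0, 133.0], [33.0, 196.0]]
straight -1 0 0.988
salt 0 0 0.993
handle -1 0 0.994
```

The top view shows the straightedge and salt cellar where they belong; in the side view they were hidden behind the arm. Everything checks out, so I hand in.

```bash
python3 -c "
from plant import *
print(close_job())"
```

```text
the job is handed in; nothing more can be done
None
```

I handed in the job at about 26 s of the 67 s; the judge returned no verdict, but my last check had the ramekins within about 3 to 6 mm of the row line and closed up snugly, the straightedge released in its rest, the red lever over on its clamped side, and the five bystanders where they started.

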